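# Clear the mould-maker's bench

## Robot

A 6-joint arm with a two-finger parallel gripper is mounted at the origin on the work surface. World frame = base frame: x ahead of the robot, y to its left, z up, the work surface at z = 0. Lengths are in mm, angles in rad, forces in N, time in s.
With the tool pointing down it reaches from about 275 to 1000 mm from the base axis. Payload 8.4 kg.
Tool frame: the origin (TCP) lies at the very end of the fingers, on their centre line; the grasp point (between the pads) lies 19 mm behind it; z points along the fingers, y is the direction in which the jaws open and shut (so a half turn about z gives the same grasp; the last joint's range is limited). The gripper opens to 85 mm and grips with 20 to 120 N. Pads are 22 mm wide; open, the fingers measure 114 mm over their backs; the gripper's body (76 mm by 85 mm) begins 54 mm behind the grasp point. The pads swing forward as they close: fully open they stand 13 mm farther back than shut.
Start: joints at [-1.264, 0.353, 1.633, -0, 1.155, -0.002], TCP at [189.946, -595.44, 231.281] pointing down, gripper open.
Joint ranges: [-2.63, 2.63], [-0.92, 2.1], [0.06, 2.66], [-1.3, 4.44], [0, 2.69], [-3.02, 3.02]. Speed limits (rad/s): [2.22, 2.22, 2.79, 3.14, 3.14, 3.14].

## Interface

Orientations are given as [roll, pitch, yaw] about the fixed x, y, z axes, in that order (R = Rz(yaw) Ry(pitch) Rx(roll)).
In Python, from rig import r gives the robot as it stands.
- The arm moves only by the tool move_arm, never from a script. Its argument "increments" is a list of rows, each an object of numbers: "tx", "ty", "tz": the shift along the tool's x, y, z in cm; "rx", "ry", "rz": the turn, a rotation vector about the tool's x, y, z in degrees; "gripper": the gripper's target within -1 to 1 (fully open at 1, half-way at 0, shut at -1). A call has 1 to 12 rows; each row shifts and turns the commanded pose from where the row before left it, along the tool's axes as they then stand; what a row does not reach is not made up. A row lasts 1/10 s, in which the tool goes at most 50 mm and 8.59 degrees, less where a joint would pass 70% of its speed; a pose out of reach is approached as far as the arm can. A call is refused whole if a number of a shift passes 5 or a number of a turn 8.59, either way. A call with a gripper value outside its range is refused whole. The fingers move at their own pace and stop on an object; "squeeze" is the grip in N (left out, the last holds). Time passes only in rows, so rows that do not move let the fingers close. It gives the time, the measured TCP pose, the force and the opening at its end, in the units of the state.
- r.sense(): the state, without advancing time (a new reading comes with each control period).
- r.grab_frame(name): name is "scene" or "side" or "wrist"; returns (picture, depth): 400x640x3 uint8, red, green, blue; 400x640 float32, mm along the optical axis (not along the pixel's ray), 0 where there is no reading.
- r.camera_model(name): a dict with "fx", "fy", "cx", "cy" (pixels), "k1" (the pictures are not rectified: a ray, as slopes to the right and down, at radius r is drawn at 1 + k1 r^2 times it, then the intrinsics apply), "R" (3x3) and "t" (3): a world point X has camera coordinates R X + t; the wrist camera has in their place "hand_eye" (4x4, takes a point from camera to tool coordinates, whose origin is the TCP and whose axes are the flange's). Camera axes: x right, y down, z forward; pixel columns grow to the right and rows downward; lengths in mm; the calibration is good to about 2 mm. A picture is of the moment at which its call begins: read the wrist's pose just before it. camera_model takes no time and is no camera call.
- r.sign_off(): hands the job in, once; it reports no verdict.
Trained networks look in the newest picture that a camera, given by its name, has taken for a name from the list of things; names that differ only in an ending like _2 or _b are one class to them, and where a whole thing is asked for, a point or a joint stands for the part that bears it (a point fixed in the world has none). Each returns a list of dicts, best first, with "confidence" (0 to 1); they miss things now and then, are a little off and sometimes report something else, mostly with a low value. They report only what shows in the picture. A call takes as long as a camera call. They do not tell look-alikes from the thing itself.
- r.cut_out(query, camera): "mask" (400x640 bool, what is visible of it) and "bbox" ([left, top, right, bottom] in pixels, round what is visible of it).
- r.place_of(query, camera): "location" ([row, column] in pixels: a listed point, or the origin of a listed thing).
The state is a dict: "clock": time; "qpos": joint angles; "qvel": joint speeds; "joint_efforts": joint torques, N m; "eef_pos": TCP position; "tcp_rot": TCP orientation; "contact_force": force on the tool from outside, world axes, zero at the start; "wrist_torque": the same for the moment, N m; "opening": opening from 0.0 (shut) to 1.0 (fully open).
Only numpy, scipy, OpenCV 4.12 (cv2) and the standard library are available. Lean on these libraries where they do the work, as an engineer would, in place of code of your own. Each camera call takes 0.05 s, during which the arm holds its last target. There are 200 camera calls.

## Task

Close up the mould-maker's bench: pile all the white plaster slabs flat and squarely on the pale rectangle of the orange drying board, edges flush and lying lengthwise along the board, and then put the dark steel weight centred and square on top so that they dry flat. Lay each tool flat in the tray bay painted in the colour of its handle, handle towards the tray's white end; tools may be put away before, between or after the slabs. Some slabs and tools may not be there; leave the mould, the mallet and the cup alone.

Things in the scene. Friction and masses are not known exactly. Their poses are not given: they have to be found in the camera images.
- tray: plywood tool tray, fixed, 206 (x) x 230 (y) x 21 mm high, floor 5 mm thick; origin at centre of underside. Four bays side by side in y (pitch 56), each along x, 194 x 50 inside; walls 16 mm above the floor. Side walls and dividers (6 mm) are cut away over the middle 88 mm, down to the floor, so fingers can go in beside a tool. The end wall at its -x end is white.
- bay_red: red painted floor of one tray bay (which bay is red changes), 190 x 48 mm, a look-only coat on the tray floor; origin on the floor at the centre of the bay, x along the bay, away from the white end wall
- bay_blue: blue painted floor of one tray bay (which bay is blue changes), 190 x 48 mm, a look-only coat on the tray floor; origin on the floor at the centre of the bay, x along the bay, away from the white end wall
- bay_yellow: yellow painted floor of one tray bay (which bay is yellow changes), 190 x 48 mm, a look-only coat on the tray floor; origin on the floor at the centre of the bay, x along the bay, away from the white end wall
- bay_green: green painted floor of one tray bay (which bay is green changes), 190 x 48 mm, a look-only coat on the tray floor; origin on the floor at the centre of the bay, x along the bay, away from the white end wall
- scraper_red: loose scraper: steel blade 36 mm wide and 5 mm thick; red handle; 170 mm long, 0.1 kg. Handle a square bar 20 mm wide and high from x = -85 to +15 mm, head from +15 to +85, undersides level. Origin on the underside, under the handle near the centre of mass: grip across the handle here; x towards the head, z up. May be absent.
- scraper_red_tip (a point): far end of the head of scraper_red, 85 mm along x from its origin, 4 mm above its underside
- brush_blue: loose flat brush: metal ferrule 34 mm wide and 18 mm high, dark bristle block (rigid); blue handle; 170 mm long, 0.1 kg. Handle a square bar 20 mm wide and high from x = -85 to +15 mm, head from +15 to +85, undersides level. Origin on the underside, under the handle near the centre of mass: grip across the handle here; x towards the head, z up. May be absent.
- brush_blue_tip (a point): far end of the head of brush_blue, 85 mm along x from its origin, 4 mm above its underside
- spatula_yellow: loose spatula: narrow steel blade with a round end, 28 mm wide and 5 mm thick; yellow handle; 170 mm long, 0.1 kg. Handle a square bar 20 mm wide and high from x = -85 to +15 mm, head from +15 to +85, undersides level. Origin on the underside, under the handle near the centre of mass: grip across the handle here; x towards the head, z up. May be absent.
- spatula_yellow_tip (a point): far end of the head of spatula_yellow, 85 mm along x from its origin, 4 mm above its underside
- rasp_green: loose rasp: dark toothed steel bar 28 mm wide and 10 mm thick; green handle; 170 mm long, 0.1 kg. Handle a square bar 20 mm wide and high from x = -85 to +15 mm, head from +15 to +85, undersides level. Origin on the underside, under the handle near the centre of mass: grip across the handle here; x towards the head, z up. May be absent.
- rasp_green_tip (a point): far end of the head of rasp_green, 85 mm along x from its origin, 4 mm above its underside
- board: orange drying board, fixed to the bench, 124 (x) x 68 (y) x 8 mm high, with a pale 112 x 54 mm rectangle on top where the pile stands; origin at the centre of the underside
- board_top (a point): centre of the board's top face, 8 mm above the bench; x along the board's length, z up
- slab1: loose white plaster slab, 110 (x) x 52 (y) x 16 mm, 0.13 kg, either large face up; origin at its centre, 8 mm above what it lies on. The slabs are alike. May be absent.
- slab2: loose white plaster slab, 110 (x) x 52 (y) x 16 mm, 0.13 kg, either large face up; origin at its centre, 8 mm above what it lies on. The slabs are alike. May be absent.
- slab3: loose white plaster slab, 110 (x) x 52 (y) x 16 mm, 0.13 kg, either large face up; origin at its centre, 8 mm above what it lies on. The slabs are alike. May be absent.
- slab4: loose white plaster slab, 110 (x) x 52 (y) x 16 mm, 0.13 kg, either large face up; origin at its centre, 8 mm above what it lies on. The slabs are alike. May be absent.
- weight: loose dark steel weight, 100 (x) x 50 (y) x 16 mm, about 0.55 kg, either large face up; origin at its centre, 8 mm above what it lies on; yellow stripe along x on both large faces
- mould: bystander: plaster block mould with a blue band, 80 x 100 x 50 mm; origin at the centre of its underside
- mallet: bystander: black rubber mallet lying on the bench, head 64 x 100 x 64 mm, wooden handle along its -x, 210 mm long; origin under the head
- pot: bystander: white ceramic cup, 80 mm across, 60 mm high; origin at the centre of its underside
Mind the look-alikes: they are no part of the job. Of the things that look like the spatula_yellow, the middle-sized one is meant. Leave any pink look-alike of the scraper_red alone.

How it is judged:
By the outcome, as a careful person would: the job done as asked, in the order asked, and still so for the second after the job is handed in, with the robot touching nothing.
Of scraper_red, brush_blue, spatula_yellow, rasp_green only 3 to 4 are there at a start; the rules pass over those that are not, and their reading is None.
Of slab1, slab2, slab3, slab4 only 3 to 4 are there at a start; the rules pass over those that are not, and their reading is None.
At some moment in a run one of scraper_red, brush_blue, spatula_yellow, rasp_green may be knocked a few centimetres aside while the robot is not near it.
Once in a run the grip may slacken for a moment while it holds something.
It also fails if it takes over 210 s, if anything falls off the work surface, if the arm or the gripper's body presses on something with over 40 N, if the wrist force passes 120 N, or if a joint passes its speed limit or range.

## Working session

There is one attempt and no reset: what is moved stays moved. The work goes in short steps, Python scripts to look and compute and a tool call to move; the robot and the scene stay as the last step left them, time stands still between calls to the robot, and variables do not carry over. Pictures are saved under pics/ and viewed, about 12 in all and at most 16, crops included, and the job is handed in when it is done.

Besides the shell and the picture viewer there is one more tool, called as name(argument=value, ...) on one line, values as JSON. move_arm: Moves the arm, as the interface text tells. Its arguments: {"type":"object","properties":{"increments":{"type":"array","items":{"type":"object","properties":{"tx":{"type":"number"},"ty":{"type":"number"},"tz":{"type":"number"},"rx":{"type":"number"},"ry":{"type":"number"},"rz":{"type":"number"},"gripper":{"type":"number"}}}},"squeeze":{"type":"number"}},"required":["increments"]}

```bash
ls; mkdir -p pics
cat > h.py <<'E'
import numpy as np, cv2
from rig import r
from scipy.spatial.transform import Rotation as Ro
def ray2pix(m,pc):
    x,y=pc[0]/pc[2],pc[1]/pc[2]; s=1+m['k1']*(x*x+y*y)
    return m['fx']*x*s+m['cx'], m['fy']*y*s+m['cy']
def norm(m,u,v):
    xd=(np.asarray(u,float)-m['cx'])/m['fx']; yd=(np.asarray(v,float)-m['cy'])/m['fy']; x,y=xd,yd
    for _ in range(8):
        s=1+m['k1']*(x*x+y*y); x,y=xd/s,yd/s
    return x,y
def extr(name,st=None):
    m=r.camera_model(name)
    if name!='wrist': R=np.array(m['R']);t=np.array(m['t']); return m,R.T,-R.T@t
    st=st or r.sense(); T=np.array(m['hand_eye']); Rt=Ro.from_euler('xyz',st['tcp_rot']).as_matrix()
    return m,Rt@T[:3,:3],Rt@T[:3,3]+np.array(st['eef_pos'])
def cloud(name,d,st=None):
    m,R,c=extr(name,st); v,u=np.mgrid[:400,:640]; x,y=norm(m,u,v)
    P=np.stack([x*d,y*d,d],-1)@R.T+c; P[d<=0]=np.nan; return P
def onplane(name,u,v,z,st=None):
    m,R,c=extr(name,st); x,y=norm(m,u,v); D=np.stack([x,y,np.ones_like(x)],-1)@R.T
    return c+D*((z-c[2])/D[...,2])[...,None]
def save(n,im): cv2.imwrite('pics/'+n,im[...,::-1])
E
python3 - <<'E'
from h import *
for n in('scene','side','wrist'):
    im,d=r.grab_frame(n); np.savez(n+'.npz',im=im,d=d); save(n+'0.png',im)
    m,R,c=extr(n); print(n,m['fx'],m['k1'],c.round(),R[:,2].round(2))
print(r.sense())
E
```

```text
pics
scene 455.73059638725374 -0.08963439983160297 [1059. -674. 1323.] [-0.36  0.38 -0.85]
side 454.63043177718845 0.03966238785088523 [ 385.  759. 1035.] [ 0.1  -0.65 -0.75]
wrist 315.3343488460904 -0.05154189090163352 [ 254. -574.  372.] [-0.25 -0.08 -0.96]
{'clock': 0.15, 'qpos': array([-1.26440521e+00,  3.53512436e-01,  1.63396753e+00,  1.02745203e-05,
        1.15518561e+00, -2.41139612e-03]), 'qvel': array([ 0.00035177,  0.00076348, -0.00099081, -0.00153411,  0.00242189,
        0.00041777]), 'joint_efforts': array([ 5.26635740e-04, -6.05634999e+01, -3.42339027e+01, -3.74369370e-05,
        6.03576438e-03,  1.55308317e-05]), 'eef_pos': array([ 189.83546324, -595.09116857,  230.71772178]), 'tcp_rot': array([-3.14051975e+00, -1.19826122e-05,  3.08798356e-01]), 'contact_force': array([-0.07628061, -1.19804701,  0.26782582]), 'wrist_torque': array([ 0.01557939, -0.01893205, -0.06322515]), 'opening': 1.000999746025982}
```

View pics/scene0.png

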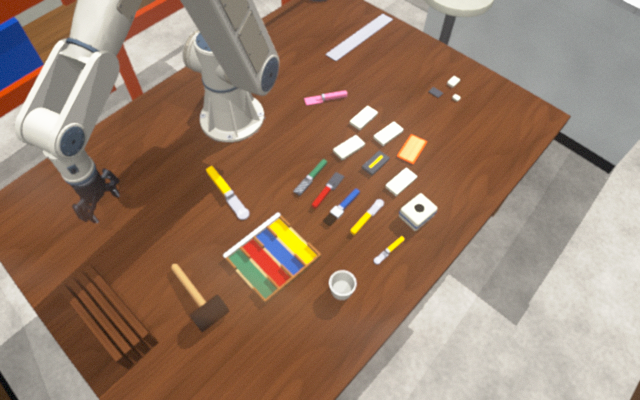

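View pics/side0.png

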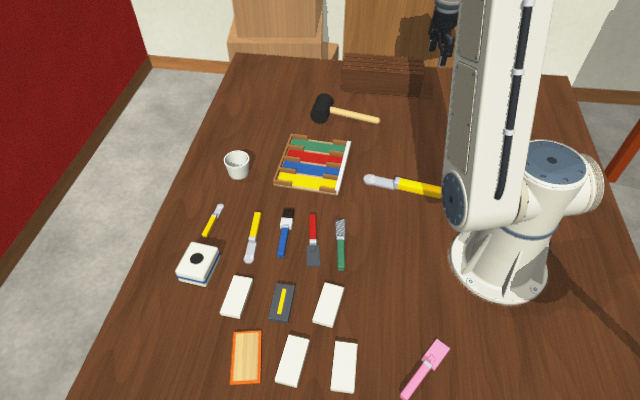

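The scene picture shows four slabs (363,118), (388,133), (348,148) and (401,182), the weight (375,163), the board (412,149) and the tray (272,256).
- **Yellow spatula candidates:** large (228,193), middle (367,218), small (390,250). I choose the middle one.
- **Red scraper candidates:** red (328,190), pink (326,98). I choose the red one.
- **Other tools:** rasp (311,177), brush (344,205). The tiny white bits at (454,82) are not slabs.

```bash
cat > est.py <<'E'
from h import *
TOOLS=['scraper_red','brush_blue','spatula_yellow','rasp_green']
def rect(P):  # P Nx2 -> center,size,long-axis yaw
    (c,s,a)=cv2.minAreaRect(P.astype(np.float32)); 
    if s[0]<s[1]: s=s[::-1];a+=90
    a=(a+90)%180-90
    return np.round(c,1),np.round(s,1),round(a,1)
def objs(q,cam,d,zlo,zhi,st=None,conf=.3):
    P=cloud(cam,d,st); out=[]
    for o in r.cut_out(q,cam):
        if o['confidence']<conf: continue
        m=o['mask'].astype(np.uint8); m=cv2.erode(m,np.ones((2,2),np.uint8)).astype(bool)
        p=P[m]; p=p[np.isfinite(p[:,0])]; z=p[:,2]; k=(z>zlo)&(z<zhi)
        if k.sum()<15: continue
        out.append((q,cam,round(o['confidence'],2),o['bbox'],*rect(p[k,:2]),round(np.median(z[k]),1),m,p[k]))
    return out
E
python3 - <<'E'
from est import *
for cam in('scene','side'):
    d=np.load(cam+'.npz')['d']
    for q,a,b in[('slab1',8,30),('weight',8,30),('board',3,20),('tray',-5,40),('bay_red',-5,20),('bay_blue',-5,20),('bay_yellow',-5,20),('bay_green',-5,20)]+[(t,-5,40) for t in TOOLS]+[('mould',30,70),('pot',20,80),('mallet',3,80)]:
        for o in objs(q,cam,d,a,b): print(*o[:8])
        for p in r.place_of(q+('_tip' if q in TOOLS else ''),cam): 
            if q in TOOLS or q[:3]=='bay' or q in('board','tray'): 
                v,u=p['location']; print('   pt',round(p['confidence'],2),onplane(cam,u,v,5 if q!='board' else 4).round(1)[:2],round(u),round(v))
E
```

```text
slab1 scene 0.79 [372.2, 122.3, 400.9, 141.1] [500.4 344. ] [112.1  51. ] 84.1 15.5
slab1 scene 0.77 [351.4, 105.8, 377.6, 129.8] [382.4 338.7] [107.9  48.4] -89.5 15.8
slab1 scene 0.74 [385.4, 170.8, 417.4, 194.2] [669.3 202.6] [117.   50.4] 85.5 15.0
slab1 scene 0.67 [333.2, 133.3, 363.3, 158.7] [436.9 190.2] [113.5  50.1] 81.4 15.2
slab1 scene 0.64 [329.1, 268.0, 355.7, 298.1] [ 778.  -238.3] [68.  62.9] -34.8 16.8
weight scene 0.9 [364.7, 150.1, 388.7, 174.5] [553.7 203. ] [104.3  45.8] 89.1 15.0
board scene 0.9 [397.5, 132.8, 427.7, 165.1] [610.  349.7] [125.9  63.7] -78.1 8.5
board scene 0.53 [347.1, 107.1, 375.8, 129.8] [384.1 340.8] [112.7  46.4] -87.8 15.0
board scene 0.49 [373.2, 123.6, 400.3, 143.6] [498.7 345.8] [116.3  54.8] 84.1 14.8
board scene 0.41 [256.6, 231.3, 299.7, 273.8] [ 547.1 -282.5] [178.1  39.6] -4.6 5.6
board scene 0.34 [310.4, 172.8, 345.5, 208.2] [504.5  -6.1] [165.7  30. ] -81.2 11.2
   pt 0.89 [607.8 355. ] 412 149
   pt 0.63 [493.1 338.1] 385 135
tray scene 0.7 [225.2, 211.6, 318.1, 304.3] [ 546.8 -308.5] [227.5 207.4] 86.0 16.7
tray scene 0.38 [399.4
[... 4503 characters left out ...]
36.5] [799.5 -30.4] [123.5  16.3] 84.9 12.2
spatula_yellow side 0.62 [243.7, 212.3, 261.8, 264.5] [666.1  11.2] [172.5  26.5] -88.0 10.2
spatula_yellow side 0.57 [231.7, 331.5, 263.8, 384.6] [602.9 352.5] [124.1  66.8] -79.6 8.6
   pt 0.84 [ 381.7 -262.6] 362 179
   pt 0.58 [660.6  92.3] 249 261
   pt 0.54 [ 795.7 -102.2] 221 202
rasp_green side 0.78 [336.5, 221.2, 344.7, 269.1] [423.    3.6] [171.   23.2] -84.1 18.6
   pt 0.63 [427.7 -83.6] 341 220
mould side 0.63 [175.1, 241.3, 219.3, 287.4] [781.8 136.9] [98.8 75.7] 82.9 49.2
pot side 0.97 [226.9, 151.7, 248.6, 178.5] [ 775.2 -239.8] [79. 73.] -60.3 43.6
mallet side 0.81 [310.4, 91.9, 378.3, 123.0] [ 462.5 -544.2] [229.3 101.8] -11.6 40.5
```

```bash
cat > plan.py <<'E'
import sys, math
from h import *
def cur():
    s=r.sense(); p=s['eef_pos']; R=Ro.from_euler('xyz',s['tcp_rot']).as_matrix()
    return p, math.degrees(math.atan2(R[1,0],R[0,0])), R, s
def plan(x,y,z,yaw,step=4.2,p=None,w=None):
    """z-turn first, then xy, then dz: prints row counts x values"""
    if p is None: p,w,R,s=cur(); print('at',p.round(1),'yaw',round(w,2),'tilt',(R[:2,2]*57.3).round(2),'q6',round(math.degrees(s['qpos'][5])),'t',round(s['clock'],1),'open',round(s['opening'],3),'F',s['contact_force'].round(1))
    dy=(yaw-w+180)%360-180; n=max(1,math.ceil(abs(dy)/8.4)); 
    d=np.array([x,y])-p[:2]; c,s_=math.cos(math.radians(yaw)),math.sin(math.radians(yaw))
    tx,ty=(d[0]*c+d[1]*s_)/10,(d[0]*s_-d[1]*c)/10; m=max(1,math.ceil(math.hypot(tx,ty)/step))
    dz=(p[2]-z)/10; k=max(1,math.ceil(abs(dz)/step))
    print(f'TURN {n} x rz {-dy/n:.2f} | XY {m} x tx {tx/m:.2f} ty {ty/m:.2f} (tot {tx:.2f} {ty:.2f}) | Z {k} x tz {dz/k:.2f} (tot {dz:.2f})')
if __name__=='__main__':
    a=sys.argv[1:]; plan(*map(float,a[:4]))
E
python3 plan.py 530 235 300 86
```

```text
at [ 190.  -595.5  231.3] yaw 17.69 tilt [-0. -0.] q6 0 t 3.1 open 0.998 F [-0.3 -0.1  0.2]
TURN 9 x rz -7.59 | XY 22 x tx 3.87 ty 1.28 (tot 85.22 28.13) | Z 2 x tz -3.44 (tot -6.87)
```

move_arm(increments=[{"rz": -7.59,"tz": -0.76},{"rz": -7.59,"tz": -0.76},{"rz": -7.59,"tz": -0.76},{"rz": -7.59,"tz": -0.76},{"rz": -7.59,"tz": -0.76},{"rz": -7.59,"tz": -0.76},{"rz": -7.59,"tz": -0.76},{"rz": -7.59,"tz": -0.76},{"rz": -7.59,"tz": -0.76}])

```text
invalid input
```

move_arm(increments=[{"tx": 3.87,"ty": 1.28},{"tx": 3.87,"ty": 1.28},{"tx": 3.87,"ty": 1.28},{"tx": 3.87,"ty": 1.28},{"tx": 3.87,"ty": 1.28},{"tx": 3.87,"ty": 1.28},{"tx": 3.87,"ty": 1.28},{"tx": 3.87,"ty": 1.28},{"tx": 3.87,"ty": 1.28},{"tx": 3.87,"ty": 1.28},{"tx": 3.87,"ty": 1.28}])

```text
invalid input
```

move_arm(increments=[{"tx": 3.87,"ty": 1.28},{"tx": 3.87,"ty": 1.28},{"tx": 3.87,"ty": 1.28},{"tx": 3.87,"ty": 1.28},{"tx": 3.87,"ty": 1.28},{"tx": 3.87,"ty": 1.28},{"tx": 3.87,"ty": 1.28},{"tx": 3.87,"ty": 1.28},{"tx": 3.87,"ty": 1.28},{"tx": 3.87,"ty": 1.28},{"tx": 3.87,"ty": 1.28},{}])

```text
invalid input
```

```bash
cat > wl.py <<'E'
import sys
from est import *
from plan import cur
def look(specs,pic=None,minc=.4):
    st=r.sense(); im,d=r.grab_frame('wrist')
    if pic: save(pic,im)
    np.savez('wrist_last.npz',im=im,d=d)
    for q,a,b in specs:
        for o in objs(q,'wrist',d,a,b,st,minc): print(*o[:8])
        if q in TOOLS:
            for p in r.place_of(q+'_tip','wrist')[:2]:
                v,u=p['location']; print('   tip',round(p['confidence'],2),onplane('wrist',u,v,4,st).round(1)[:2])
E
python3 - <<'E'
from wl import *
print(cur()[:2])
look([('slab1',8,30),('weight',8,30),('board',3,20)],'w1.png')
E
```

```text
(array([ 189.95174565, -595.4619182 ,  231.28987978]), 17.693996564069227)
```

move_arm(increments=[{"tx": 0,"ty": 0,"tz": -0.76,"rx": 0,"ry": 0,"rz": -7.59,"gripper": 1}])

```text
clock: 3.45
eef_pos: [189.7, -594.8, 238.0]
tcp_rot: [-3.14, -0.0, 0.442]
contact_force: [0.6, 0.9, 0.7]
opening: 1.0
```

move_arm(increments=[{"tz": -0.76,"rz": -7.59}], squeeze=60)

```text
invalid input
```

move_arm(increments=[{"tz": -0.76,"rz": -7.59,"gripper": 1}])

```text
invalid input
```

move_arm(increments=[{"tx": 0,"ty": 0,"tz": -0.8,"rx": 0,"ry": 0,"rz": -7.6,"gripper": 1},{"tx": 0,"ty": 0,"tz": -0.8,"rx": 0,"ry": 0,"rz": -7.6,"gripper": 1},{"tx": 0,"ty": 0,"tz": -0.8,"rx": 0,"ry": 0,"rz": -7.6,"gripper": 1},{"tx": 0,"ty": 0,"tz": -0.8,"rx": 0,"ry": 0,"rz": -7.6,"gripper": 1},{"tx": 0,"ty": 0,"tz": -0.8,"rx": 0,"ry": 0,"rz": -7.6,"gripper": 1},{"tx": 0,"ty": 0,"tz": -0.8,"rx": 0,"ry": 0,"rz": -7.6,"gripper": 1},{"tx": 0,"ty": 0,"tz": -0.8,"rx": 0,"ry": 0,"rz": -7.6,"gripper": 1},{"tx": 0,"ty": 0,"tz": -0.8,"rx": 0,"ry": 0,"rz": -7.6,"gripper": 1}])

```text
clock: 4.25
eef_pos: [189.9, -595.4, 303.2]
tcp_rot: [3.142, 0.0, 1.508]
contact_force: [-0.9, -0.6, -0.6]
opening: 0.999
```

move_arm(increments=[{"tx": 3.87,"ty": 1.28,"tz": 0,"rx": 0,"ry": 0,"rz": 0,"gripper": 1},{"tx": 3.87,"ty": 1.28,"tz": 0,"rx": 0,"ry": 0,"rz": 0,"gripper": 1},{"tx": 3.87,"ty": 1.28,"tz": 0,"rx": 0,"ry": 0,"rz": 0,"gripper": 1},{"tx": 3.87,"ty": 1.28,"tz": 0,"rx": 0,"ry": 0,"rz": 0,"gripper": 1},{"tx": 3.87,"ty": 1.28,"tz": 0,"rx": 0,"ry": 0,"rz": 0,"gripper": 1},{"tx": 3.87,"ty": 1.28,"tz": 0,"rx": 0,"ry": 0,"rz": 0,"gripper": 1},{"tx": 3.87,"ty": 1.28,"tz": 0,"rx": 0,"ry": 0,"rz": 0,"gripper": 1},{"tx": 3.87,"ty": 1.28,"tz": 0,"rx": 0,"ry": 0,"rz": 0,"gripper": 1},{"tx": 3.87,"ty": 1.28,"tz": 0,"rx": 0,"ry": 0,"rz": 0,"gripper": 1},{"tx": 3.87,"ty": 1.28,"tz": 0,"rx": 0,"ry": 0,"rz": 0,"gripper": 1},{"tx": 3.87,"ty": 1.28,"tz": 0,"rx": 0,"ry": 0,"rz": 0,"gripper": 1}])

```text
clock: 5.35
eef_pos: [359.8, -178.9, 303.2]
tcp_rot: [3.141, 0.0, 1.502]
contact_force: [0.5, 1.0, -0.3]
opening: 1.0
```

move_arm(increments=[{"tx": 3.87,"ty": 1.28,"tz": 0,"rx": 0,"ry": 0,"rz": 0,"gripper": 1},{"tx": 3.87,"ty": 1.28,"tz": 0,"rx": 0,"ry": 0,"rz": 0,"gripper": 1},{"tx": 3.87,"ty": 1.28,"tz": 0,"rx": 0,"ry": 0,"rz": 0,"gripper": 1},{"tx": 3.87,"ty": 1.28,"tz": 0,"rx": 0,"ry": 0,"rz": 0,"gripper": 1},{"tx": 3.87,"ty": 1.28,"tz": 0,"rx": 0,"ry": 0,"rz": 0,"gripper": 1},{"tx": 3.87,"ty": 1.28,"tz": 0,"rx": 0,"ry": 0,"rz": 0,"gripper": 1},{"tx": 3.87,"ty": 1.28,"tz": 0,"rx": 0,"ry": 0,"rz": 0,"gripper": 1},{"tx": 3.87,"ty": 1.28,"tz": 0,"rx": 0,"ry": 0,"rz": 0,"gripper": 1},{"tx": 3.87,"ty": 1.28,"tz": 0,"rx": 0,"ry": 0,"rz": 0,"gripper": 1},{"tx": 3.87,"ty": 1.28,"tz": 0,"rx": 0,"ry": 0,"rz": 0,"gripper": 1},{"tx": 3.87,"ty": 1.28,"tz": 0,"rx": 0,"ry": 0,"rz": 0,"gripper": 1},{"tx": 0,"ty": 0,"tz": 0,"rx": 0,"ry": 0,"rz": 0,"gripper": 1}])

```text
clock: 6.55
eef_pos: [530.4, 238.8, 302.5]
tcp_rot: [3.141, -0.002, 1.505]
contact_force: [-0.0, -0.4, -0.4]
opening: 0.999
```

Run:
```python
from wl import *
print(cur()[:2])
look([('slab1',8,30),('weight',8,30),('board',3,20)],'w1.png')
```

```text
(array([530.36491576, 238.7819114 , 302.53365659]), 86.24148947617411)
slab1 wrist 0.82 [394.8, 139.0, 443.5, 214.6] [667.6 203.8] [110.8  52.1] 86.4 14.8
slab1 wrist 0.7 [270.5, 31.9, 311.3, 123.5] [499.4 345.9] [108.7  50.5] 83.6 14.6
slab1 wrist 0.69 [238.9, 154.4, 277.0, 230.2] [435.3 193.6] [110.3  49.6] 81.2 14.8
slab1 wrist 0.64 [174.4, 42.2, 229.3, 132.9] [380.5 343.4] [108.2  52.2] -89.8 14.6
slab1 wrist 0.52 [244.7, 262.9, 282.5, 335.0] [422.8  22.3] [130.2  26.1] -82.4 18.1
weight wrist 0.81 [315.7, 146.2, 354.8, 218.5] [551.4 205.6] [99.7 48.5] 89.9 14.9
board wrist 0.84 [335.3, 12.0, 409.2, 121.6] [606.9 351. ] [122.2  67.9] -78.4 7.0
board wrist 0.54 [351.0, 264.6, 379.4, 333.5] [581.1  11.5] [115.2  33.8] -83.4 18.3
```

```bash
python3 plan.py 499.5 346.3 0 83.8
```

```text
at [528.6 234.  302.7] yaw 86.07 tilt [-0.03 -0.03] q6 28 t 6.8 open 0.997 F [ 0.1 -1.3  0. ]
TURN 1 x rz 2.27 | XY 3 x tx 3.62 ty -1.37 (tot 10.85 -4.11) | Z 8 x tz 3.78 (tot 30.27)
```

View pics/w1.png

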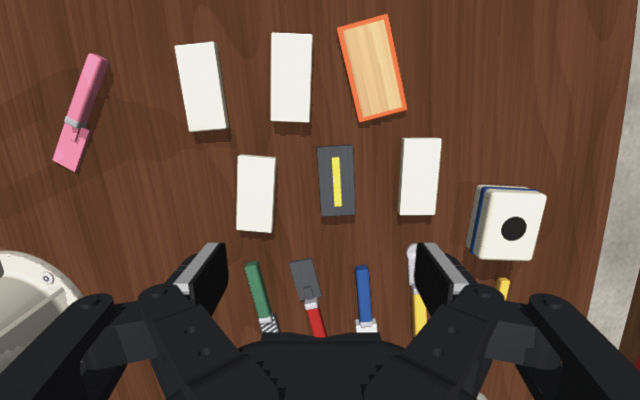

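The wrist picture shows four slabs, the weight (337,180) and the board (372,68), which agrees with the fits. First pick: the slab at (291,77).

move_arm(increments=[{"tx": 0,"ty": 0,"tz": 3,"rx": 0,"ry": 0,"rz": 2.27,"gripper": 0.6},{"tx": 3.62,"ty": -1.37,"tz": 3,"rx": 0,"ry": 0,"rz": 0,"gripper": 0.6},{"tx": 3.62,"ty": -1.37,"tz": 3,"rx": 0,"ry": 0,"rz": 0,"gripper": 0.6},{"tx": 3.62,"ty": -1.37,"tz": 3,"rx": 0,"ry": 0,"rz": 0,"gripper": 0.6},{"tx": 0,"ty": 0,"tz": 4,"rx": 0,"ry": 0,"rz": 0,"gripper": 0.6},{"tx": 0,"ty": 0,"tz": 4,"rx": 0,"ry": 0,"rz": 0,"gripper": 0.6},{"tx": 0,"ty": 0,"tz": 4,"rx": 0,"ry": 0,"rz": 0,"gripper": 0.6},{"tx": 0,"ty": 0,"tz": 2.3,"rx": 0,"ry": 0,"rz": 0,"gripper": 0.6},{"tx": 0,"ty": 0,"tz": 0,"rx": 0,"ry": 0,"rz": 0,"gripper": 0.6},{"tx": 0,"ty": 0,"tz": 0,"rx": 0,"ry": 0,"rz": 0,"gripper": 0.6}], squeeze=60)

```text
clock: 7.75
eef_pos: [500.3, 346.4, 40.6]
tcp_rot: [3.142, 0.0, 1.462]
contact_force: [-0.7, 0.8, 0.5]
opening: 0.797
```

Run:
```python
from wl import *
from plan import plan
plan(499.5,346.3,0,83.8)
look([('slab1',8,30)],'w2.png')
```

```text
at [500.3 346.4  40.6] yaw 83.75 tilt [ 0. -0.] q6 41 t 7.8 open 0.797 F [-0.7  0.8  0.5]
TURN 1 x rz -0.05 | XY 1 x tx -0.02 ty -0.08 (tot -0.02 -0.08) | Z 1 x tz 4.06 (tot 4.06)
slab1 wrist 0.93 [266.6, 129.9, 366.9, 316.4] [498.8 346.9] [110.2  52.5] 84.1 14.7
slab1 wrist 0.84 [562.3, 312.0, 627.6, 358.3] [684.6 251.7] [48.  23.9] -44.7 14.6
slab1 wrist 0.73 [54.5, 153.9, 177.1, 303.5] [380.4 356.8] [84.5 53.1] -89.2 14.6
```

View pics/w2.png

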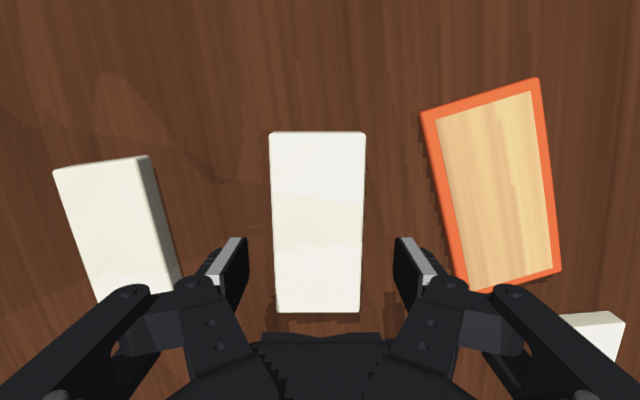

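move_arm(increments=[{"tx": 0,"ty": -0.1,"tz": 4,"rx": 0,"ry": 0,"rz": -0.3,"gripper": 0.6},{"tx": 0,"ty": 0,"tz": 0,"rx": 0,"ry": 0,"rz": 0,"gripper": 0.6},{"tx": 0,"ty": 0,"tz": 0,"rx": 0,"ry": 0,"rz": 0,"gripper": -1},{"tx": 0,"ty": 0,"tz": 0,"rx": 0,"ry": 0,"rz": 0,"gripper": -1},{"tx": 0,"ty": 0,"tz": 0,"rx": 0,"ry": 0,"rz": 0,"gripper": -1},{"tx": 0,"ty": 0,"tz": 0,"rx": 0,"ry": 0,"rz": 0,"gripper": -1},{"tx": 0,"ty": 0,"tz": 0,"rx": 0,"ry": 0,"rz": 0,"gripper": -1}])

```text
clock: 8.55
eef_pos: [499.9, 347.9, 1.7]
tcp_rot: [3.14, -0.002, 1.468]
contact_force: [-0.4, -0.8, 7.7]
opening: 0.588
```

move_arm(increments=[{"tx": 0,"ty": 0,"tz": -2,"rx": 0,"ry": 0,"rz": 0,"gripper": -1},{"tx": 0,"ty": 0,"tz": -2,"rx": 0,"ry": 0,"rz": 0,"gripper": -1},{"tx": 0,"ty": 0,"tz": 0,"rx": 0,"ry": 0,"rz": 0,"gripper": -1},{"tx": 0,"ty": 0,"tz": 0,"rx": 0,"ry": 0,"rz": 0,"gripper": -1}])

```text
clock: 8.95
eef_pos: [499.3, 347.5, 40.4]
tcp_rot: [3.14, -0.001, 1.468]
contact_force: [-0.8, 0.3, -1.3]
opening: 0.595
```

Run:
```python
from wl import *
from plan import plan
plan(606.5,351.5,11,101.6)
look([('slab1',8,90),('board',3,20)],'w3.png')
```

```text
at [499.3 347.5  40.4] yaw 84.11 tilt [0.07 0.05] q6 41 t 8.9 open 0.595 F [-0.8  0.3 -1.3]
TURN 3 x rz -5.83 | XY 3 x tx -0.59 ty 3.53 (tot -1.76 10.59) | Z 1 x tz 2.94 (tot 2.94)
slab1 wrist 0.96 [260.3, 140.0, 384.8, 339.9] [500.5 354.9] [94.3 52.6] 84.0 53.5
slab1 wrist 0.96 [542.7, 314.1, 626.2, 367.5] [680.4 252.1] [60.4 28.2] -40.7 14.6
slab1 wrist 0.65 [55.1, 154.7, 180.1, 315.5] [402.9 353.2] [98.7 93.4] 1.7 14.6
board wrist 0.69 [419.9, 80.7, 562.3, 291.5] [606.3 351.9] [124.3  69. ] -78.8 7.1
```

move_arm(increments=[{"tx": 0,"ty": 0,"tz": 0,"rx": 0,"ry": 0,"rz": -5.77,"gripper": -1},{"tx": 0,"ty": 0,"tz": 0,"rx": 0,"ry": 0,"rz": -5.77,"gripper": -1},{"tx": 0,"ty": 0,"tz": 0,"rx": 0,"ry": 0,"rz": -5.77,"gripper": -1},{"tx": -0.54,"ty": 3.53,"tz": 0,"rx": 0,"ry": 0,"rz": 0,"gripper": -1},{"tx": -0.53,"ty": 3.53,"tz": 0,"rx": 0,"ry": 0,"rz": 0,"gripper": -1},{"tx": -0.53,"ty": 3.53,"tz": 0,"rx": 0,"ry": 0,"rz": 0,"gripper": -1},{"tx": 0,"ty": 0,"tz": 1.5,"rx": 0,"ry": 0,"rz": 0,"gripper": -1},{"tx": 0,"ty": 0,"tz": 1,"rx": 0,"ry": 0,"rz": 0,"gripper": -1},{"tx": 0,"ty": 0,"tz": 0,"rx": 0,"ry": 0,"rz": 0,"gripper": -1},{"tx": 0,"ty": 0,"tz": 0,"rx": 0,"ry": 0,"rz": 0,"gripper": -1},{"tx": 0,"ty": 0,"tz": 0,"rx": 0,"ry": 0,"rz": 0,"gripper": -1}])

```text
clock: 10.2
eef_pos: [605.3, 352.8, 15.1]
tcp_rot: [-3.141, 0.0, 1.771]
contact_force: [-0.3, -0.2, -0.9]
opening: 0.591
```

```bash
python3 plan.py 606.3 352.8 9.8 101.4
```

```text
at [605.3 352.8  15.1] yaw 101.46 tilt [-0.01 -0.  ] q6 19 t 10.2 open 0.591 F [-0.3 -0.2 -0.9]
TURN 1 x rz 0.06 | XY 1 x tx -0.02 ty 0.10 (tot -0.02 0.10) | Z 1 x tz 0.53 (tot 0.53)
```

move_arm(increments=[{"tx": 0,"ty": 0.1,"tz": 0.5,"rx": 0,"ry": 0,"rz": 0,"gripper": -1},{"tx": 0,"ty": 0,"tz": 0,"rx": 0,"ry": 0,"rz": 0,"gripper": -1},{"tx": 0,"ty": 0,"tz": 0,"rx": 0,"ry": 0,"rz": 0,"gripper": 0.6},{"tx": 0,"ty": 0,"tz": 0,"rx": 0,"ry": 0,"rz": 0,"gripper": 0.6},{"tx": 0,"ty": 0,"tz": 0,"rx": 0,"ry": 0,"rz": 0,"gripper": 0.6},{"tx": 0,"ty": 0,"tz": -3,"rx": 0,"ry": 0,"rz": 0,"gripper": 0.6},{"tx": 0,"ty": 0,"tz": -4,"rx": 0,"ry": 0,"rz": 0,"gripper": 0.6},{"tx": 0,"ty": 0,"tz": 0,"rx": 0,"ry": 0,"rz": 0,"gripper": 0.6},{"tx": 0,"ty": 0,"tz": 0,"rx": 0,"ry": 0,"rz": 0,"gripper": 0.6},{"tx": 0,"ty": 0,"tz": 0,"rx": 0,"ry": 0,"rz": 0,"gripper": 0.6}])

```text
clock: 11.2
eef_pos: [606.2, 352.4, 79.1]
tcp_rot: [-3.14, 0.0, 1.77]
contact_force: [-0.4, 0.8, -0.0]
opening: 0.803
```

Run:
```python
from wl import *
from plan import plan
plan(380.5,344,45,90.3)
look([('slab1',8,90),('board',3,13)],'w4.png')
```

```text
at [606.2 352.4  79.1] yaw 101.42 tilt [-0.06 -0.04] q6 19 t 11.2 open 0.803 F [-0.4  0.8 -0. ]
TURN 2 x rz 5.56 | XY 6 x tx -0.12 ty -3.76 (tot -0.72 -22.58) | Z 1 x tz 3.41 (tot 3.41)
slab1 wrist 0.97 [52.0, 276.1, 120.5, 351.2] [437.8 222.4] [57.7 49.9] 85.9 14.6
slab1 wrist 0.95 [282.2, 129.4, 363.2, 287.1] [607.7 352.6] [109.2  51.5] -78.7 22.8
slab1 wrist 0.91 [1.5, 77.8, 53.3, 238.1] [391.6 344.1] [110.6  33.1] 89.7 14.5
slab1 wrist 0.72 [336.1, 322.3, 398.6, 341.4] [666.  258.7] [42.5  6.9] 2.9 11.3
board wrist 0.91 [267.6, 117.0, 371.3, 284.1] [606.3 352.2] [122.7  68.2] -78.5 6.7
```

View pics/w4.png

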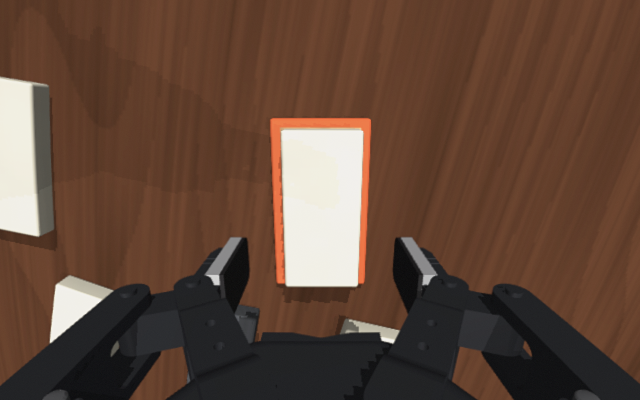

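move_arm(increments=[{"tx": 0,"ty": 0,"tz": 0,"rx": 0,"ry": 0,"rz": 5.5,"gripper": 0.6},{"tx": 0,"ty": 0,"tz": 0,"rx": 0,"ry": 0,"rz": 5.5,"gripper": 0.6},{"tx": -0.12,"ty": -3.76,"tz": 0,"rx": 0,"ry": 0,"rz": 0,"gripper": 0.6},{"tx": -0.12,"ty": -3.76,"tz": 0,"rx": 0,"ry": 0,"rz": 0,"gripper": 0.6},{"tx": -0.12,"ty": -3.76,"tz": 0,"rx": 0,"ry": 0,"rz": 0,"gripper": 0.6},{"tx": -0.12,"ty": -3.76,"tz": 0,"rx": 0,"ry": 0,"rz": 0,"gripper": 0.6},{"tx": -0.12,"ty": -3.76,"tz": 1,"rx": 0,"ry": 0,"rz": 0,"gripper": 0.6},{"tx": -0.12,"ty": -3.76,"tz": 1.4,"rx": 0,"ry": 0,"rz": 0,"gripper": 0.6},{"tx": 0,"ty": 0,"tz": 1,"rx": 0,"ry": 0,"rz": 0,"gripper": 0.6},{"tx": 0,"ty": 0,"tz": 0,"rx": 0,"ry": 0,"rz": 0,"gripper": 0.6},{"tx": 0,"ty": 0,"tz": 0,"rx": 0,"ry": 0,"rz": 0,"gripper": 0.6},{"tx": 0,"ty": 0,"tz": 0,"rx": 0,"ry": 0,"rz": 0,"gripper": 0.6}])

```text
clock: 12.55
eef_pos: [382.7, 344.4, 46.2]
tcp_rot: [3.141, -0.001, 1.577]
contact_force: [0.5, -0.2, 0.2]
opening: 0.8
```

```bash
cat > lk.py <<'E'
# lk.py query zlo zhi : look, print best object near TCP and its offset in tool axes, plus correction rows
import sys,math
from wl import *
from plan import plan
q,a,b=sys.argv[1],float(sys.argv[2]),float(sys.argv[3])
p,w,R,s=cur(); im,d=r.grab_frame('wrist'); save('last.png',im)
L=[o for o in objs(q,'wrist',d,a,b,s,.3)]
L.sort(key=lambda o:np.hypot(*(o[4]-p[:2])))
print('at',p.round(1),'yaw',round(w,2),'open',round(s['opening'],3),'t',round(s['clock'],1),'F',s['contact_force'].round(1))
for o in L[:2]:
    dx,dy=o[4]-p[:2]; c,n=math.cos(math.radians(w)),math.sin(math.radians(w))
    print(q,o[2],'c',o[4],'size',o[5],'yaw',o[6],'z',o[7],'| in tool: tx %.2f ty %.2f rz %.2f'%((dx*c+dy*n)/10,(dx*n-dy*c)/10,-((o[6]-w+90)%180-90)))
if len(sys.argv)>4: plan(*map(float,sys.argv[4:8]))
E
python3 lk.py slab1 8 30
```

```text
at [382.7 344.4  46.2] yaw 90.38 open 0.8 t 12.6 F [ 0.5 -0.2  0.2]
slab1 0.81 c [379.7 344.3] size [109.8  52.2] yaw -89.1 z 14.8 | in tool: tx -0.01 ty -0.30 rz -0.52
slab1 0.86 c [582.5 347.3] size [107.5   5. ] yaw -79.9 z 11.9 | in tool: tx 0.16 ty 19.98 rz -9.72
```

move_arm(increments=[{"tx": 0,"ty": -0.4,"tz": 2.4,"rx": 0,"ry": 0,"rz": -0.5,"gripper": 0.6},{"tx": 0,"ty": 0,"tz": 2,"rx": 0,"ry": 0,"rz": 0,"gripper": 0.6},{"tx": 0,"ty": 0,"tz": 0,"rx": 0,"ry": 0,"rz": 0,"gripper": 0.6},{"tx": 0,"ty": 0,"tz": 0,"rx": 0,"ry": 0,"rz": 0,"gripper": -1},{"tx": 0,"ty": 0,"tz": 0,"rx": 0,"ry": 0,"rz": 0,"gripper": -1},{"tx": 0,"ty": 0,"tz": 0,"rx": 0,"ry": 0,"rz": 0,"gripper": -1},{"tx": 0,"ty": 0,"tz": 0,"rx": 0,"ry": 0,"rz": 0,"gripper": -1},{"tx": 0,"ty": 0,"tz": -2,"rx": 0,"ry": 0,"rz": 0,"gripper": -1},{"tx": 0,"ty": 0,"tz": -2,"rx": 0,"ry": 0,"rz": 0,"gripper": -1},{"tx": 0,"ty": 0,"tz": -2,"rx": 0,"ry": 0,"rz": 0,"gripper": -1}])

```text
clock: 13.65
eef_pos: [377.2, 343.8, 62.8]
tcp_rot: [-3.142, 0.0, 1.587]
contact_force: [1.0, -0.2, -0.8]
opening: 0.585
```

move_arm(increments=[{"tx": 0,"ty": 0,"tz": 0,"rx": 0,"ry": 0,"rz": -5.25,"gripper": -1},{"tx": 0,"ty": 0,"tz": 0,"rx": 0,"ry": 0,"rz": -5.25,"gripper": -1},{"tx": -0.62,"ty": 3.74,"tz": 0,"rx": 0,"ry": 0,"rz": 0,"gripper": -1},{"tx": -0.62,"ty": 3.74,"tz": 0,"rx": 0,"ry": 0,"rz": 0,"gripper": -1},{"tx": -0.62,"ty": 3.74,"tz": 0,"rx": 0,"ry": 0,"rz": 0,"gripper": -1},{"tx": -0.62,"ty": 3.74,"tz": 0,"rx": 0,"ry": 0,"rz": 0,"gripper": -1},{"tx": -0.62,"ty": 3.74,"tz": 0,"rx": 0,"ry": 0,"rz": 0,"gripper": -1},{"tx": -0.61,"ty": 3.74,"tz": 0,"rx": 0,"ry": 0,"rz": 0,"gripper": -1},{"tx": 0,"ty": 0,"tz": 1.5,"rx": 0,"ry": 0,"rz": 0,"gripper": -1},{"tx": 0,"ty": 0,"tz": 0.7,"rx": 0,"ry": 0,"rz": 0,"gripper": -1},{"tx": 0,"ty": 0,"tz": 0,"rx": 0,"ry": 0,"rz": 0,"gripper": -1},{"tx": 0,"ty": 0,"tz": 0,"rx": 0,"ry": 0,"rz": 0,"gripper": -1}])

```text
clock: 14.85
eef_pos: [603.2, 351.9, 39.7]
tcp_rot: [-3.14, 0.0, 1.771]
contact_force: [-0.4, 0.9, -0.8]
opening: 0.592
```

```bash
python3 lk.py slab1 30 80 606.2 352.4 26 101.4
```

```text
at [603.2 351.9  39.7] yaw 101.46 open 0.592 t 14.8 F [-0.4  0.9 -0.8]
slab1 0.93 c [602.7 359.1] size [96.2 51.8] yaw -78.4 z 51.6 | in tool: tx 0.72 ty 0.09 rz -0.14
at [604.1 352.2  40.5] yaw 101.46 tilt [0.01 0.01] q6 19 t 14.9 open 0.587 F [-0.2  0.2 -1.4]
TURN 1 x rz 0.06 | XY 1 x tx -0.03 ty 0.21 (tot -0.03 0.21) | Z 1 x tz 1.45 (tot 1.45)
```

move_arm(increments=[{"tx": 0,"ty": 0.2,"tz": 1,"rx": 0,"ry": 0,"rz": 0,"gripper": -1},{"tx": 0,"ty": 0,"tz": 0.4,"rx": 0,"ry": 0,"rz": 0,"gripper": -1},{"tx": 0,"ty": 0,"tz": 0,"rx": 0,"ry": 0,"rz": 0,"gripper": -1},{"tx": 0,"ty": 0,"tz": 0,"rx": 0,"ry": 0,"rz": 0,"gripper": -1}])

```text
clock: 15.35
eef_pos: [606.7, 352.6, 26.9]
tcp_rot: [3.141, -0.0, 1.77]
contact_force: [-2.2, -1.0, 10.5]
opening: 0.588
```

move_arm(increments=[{"tx": 0,"ty": 0,"tz": 0,"rx": 0,"ry": 0,"rz": 0,"gripper": 0.6},{"tx": 0,"ty": 0,"tz": 0,"rx": 0,"ry": 0,"rz": 0,"gripper": 0.6},{"tx": 0,"ty": 0,"tz": 0,"rx": 0,"ry": 0,"rz": 0,"gripper": 0.6},{"tx": 0,"ty": 0,"tz": -3,"rx": 0,"ry": 0,"rz": 0,"gripper": 0.6},{"tx": 0,"ty": 0,"tz": -4,"rx": 0,"ry": 0,"rz": 0,"gripper": 0.6},{"tx": 0,"ty": 0,"tz": 0,"rx": 0,"ry": 0,"rz": 0,"gripper": 0.6},{"tx": 0,"ty": 0,"tz": 0,"rx": 0,"ry": 0,"rz": 0,"gripper": 0.6},{"tx": 0,"ty": 0,"tz": 0,"rx": 0,"ry": 0,"rz": 0,"gripper": 0.6}])

```text
clock: 16.15
eef_pos: [605.9, 351.9, 94.8]
tcp_rot: [-3.14, 0.001, 1.77]
contact_force: [-0.4, -1.2, -0.9]
opening: 0.799
```

```bash
python3 lk.py slab1 30 80 434.5 193 45 81.2; python3 lk.py board 3 13
```

```text
at [605.9 351.9  94.8] yaw 101.42 open 0.799 t 16.1 F [-0.4 -1.2 -0.9]
slab1 0.78 c [607.4 353.3] size [109.4  51.9] yaw -78.0 z 38.8 | in tool: tx 0.11 ty 0.18 rz -0.58
at [605.7 351.8  94.3] yaw 101.43 tilt [-0.12 -0.07] q6 19 t 16.2 open 0.801 F [-0.9 -0.  -0.2]
TURN 3 x rz 6.74 | XY 6 x tx -3.05 ty -2.41 (tot -18.31 -14.49) | Z 2 x tz 2.47 (tot 4.93)
at [605.7 351.8  94.3] yaw 101.43 open 0.801 t 16.2 F [-0.9 -0.  -0.2]
board 0.8 c [606.3 352.6] size [121.5  68.3] yaw -78.6 z 6.6 | in tool: tx 0.07 ty 0.08 rz 0.03
```

move_arm(increments=[{"tx": 0,"ty": 0,"tz": 0,"rx": 0,"ry": 0,"rz": 6.74,"gripper": 0.6},{"tx": 0,"ty": 0,"tz": 0,"rx": 0,"ry": 0,"rz": 6.74,"gripper": 0.6},{"tx": 0,"ty": 0,"tz": 0,"rx": 0,"ry": 0,"rz": 6.74,"gripper": 0.6},{"tx": -3.05,"ty": -2.41,"tz": 0,"rx": 0,"ry": 0,"rz": 0,"gripper": 0.6},{"tx": -3.05,"ty": -2.41,"tz": 0,"rx": 0,"ry": 0,"rz": 0,"gripper": 0.6},{"tx": -3.05,"ty": -2.41,"tz": 0,"rx": 0,"ry": 0,"rz": 0,"gripper": 0.6},{"tx": -3.05,"ty": -2.41,"tz": 0,"rx": 0,"ry": 0,"rz": 0,"gripper": 0.6},{"tx": -3.05,"ty": -2.41,"tz": 1,"rx": 0,"ry": 0,"rz": 0,"gripper": 0.6},{"tx": -3.05,"ty": -2.41,"tz": 2,"rx": 0,"ry": 0,"rz": 0,"gripper": 0.6},{"tx": 0,"ty": 0,"tz": 1.9,"rx": 0,"ry": 0,"rz": 0,"gripper": 0.6},{"tx": 0,"ty": 0,"tz": 0,"rx": 0,"ry": 0,"rz": 0,"gripper": 0.6},{"tx": 0,"ty": 0,"tz": 0,"rx": 0,"ry": 0,"rz": 0,"gripper": 0.6}])

```text
clock: 17.55
eef_pos: [436.3, 193.9, 47.0]
tcp_rot: [3.142, -0.0, 1.417]
contact_force: [-0.5, 0.6, -0.1]
opening: 0.802
```

```bash
python3 lk.py slab1 8 30
```

```text
at [436.3 193.9  47. ] yaw 81.2 open 0.802 t 17.6 F [-0.5  0.6 -0.1]
slab1 0.76 c [434.5 194. ] size [110.3  51.5] yaw 81.3 z 14.8 | in tool: tx -0.02 ty -0.18 rz -0.10
slab1 0.83 c [639.2 162. ] size [19.4  2.5] yaw 87.8 z 9.0 | in tool: tx -0.05 ty 20.54 rz -6.60
```

move_arm(increments=[{"tx": 0,"ty": -0.3,"tz": 2.5,"rx": 0,"ry": 0,"rz": 0,"gripper": 0.6},{"tx": 0,"ty": 0,"tz": 2,"rx": 0,"ry": 0,"rz": 0,"gripper": 0.6},{"tx": 0,"ty": 0,"tz": 0,"rx": 0,"ry": 0,"rz": 0,"gripper": 0.6},{"tx": 0,"ty": 0,"tz": 0,"rx": 0,"ry": 0,"rz": 0,"gripper": -1},{"tx": 0,"ty": 0,"tz": 0,"rx": 0,"ry": 0,"rz": 0,"gripper": -1},{"tx": 0,"ty": 0,"tz": 0,"rx": 0,"ry": 0,"rz": 0,"gripper": -1},{"tx": 0,"ty": 0,"tz": 0,"rx": 0,"ry": 0,"rz": 0,"gripper": -1},{"tx": 0,"ty": 0,"tz": -2.5,"rx": 0,"ry": 0,"rz": 0,"gripper": -1},{"tx": 0,"ty": 0,"tz": -3,"rx": 0,"ry": 0,"rz": 0,"gripper": -1},{"tx": 0,"ty": 0,"tz": -2.5,"rx": 0,"ry": 0,"rz": 0,"gripper": -1}])

```text
clock: 18.65
eef_pos: [432.9, 194.1, 83.5]
tcp_rot: [3.141, -0.0, 1.417]
contact_force: [0.1, 0.8, -2.0]
opening: 0.586
```

move_arm(increments=[{"tx": 0,"ty": 0,"tz": 0,"rx": 0,"ry": 0,"rz": -6.7,"gripper": -1},{"tx": 0,"ty": 0,"tz": 0,"rx": 0,"ry": 0,"rz": -6.7,"gripper": -1},{"tx": 0,"ty": 0,"tz": 0,"rx": 0,"ry": 0,"rz": -6.7,"gripper": -1},{"tx": 2.01,"ty": 3.35,"tz": 0,"rx": 0,"ry": 0,"rz": 0,"gripper": -1},{"tx": 2.01,"ty": 3.35,"tz": 0,"rx": 0,"ry": 0,"rz": 0,"gripper": -1},{"tx": 2.01,"ty": 3.35,"tz": 0,"rx": 0,"ry": 0,"rz": 0,"gripper": -1},{"tx": 2.01,"ty": 3.35,"tz": 0,"rx": 0,"ry": 0,"rz": 0,"gripper": -1},{"tx": 2.01,"ty": 3.35,"tz": 0,"rx": 0,"ry": 0,"rz": 0,"gripper": -1},{"tx": 2.01,"ty": 3.35,"tz": 0,"rx": 0,"ry": 0,"rz": 0,"gripper": -1},{"tx": 0,"ty": 0,"tz": 1.5,"rx": 0,"ry": 0,"rz": 0,"gripper": -1},{"tx": 0,"ty": 0,"tz": 1,"rx": 0,"ry": 0,"rz": 0,"gripper": -1},{"tx": 0,"ty": 0,"tz": 0,"rx": 0,"ry": 0,"rz": 0,"gripper": -1}])

```text
clock: 19.85
eef_pos: [603.9, 350.1, 54.6]
tcp_rot: [-3.137, 0.002, 1.768]
contact_force: [-1.1, 0.3, -1.0]
opening: 0.587
```

move_arm(increments=[{"tx": 0,"ty": 0,"tz": 0,"rx": 0,"ry": 0,"rz": 0,"gripper": -1},{"tx": 0,"ty": 0,"tz": 0,"rx": 0,"ry": 0,"rz": 0,"gripper": -1}])

```text
clock: 20.05
eef_pos: [606.0, 351.3, 57.5]
tcp_rot: [3.141, -0.0, 1.768]
contact_force: [0.1, 0.4, -0.8]
opening: 0.587
```

```bash
python3 lk.py slab1 45 100 606.2 352.2 43 101.4
```

```text
at [606.  351.3  57.5] yaw 101.29 open 0.587 t 20.1 F [ 0.1  0.4 -0.8]
slab1 0.57 c [605.6 358.4] size [95.2 51.6] yaw -78.6 z 69.1 | in tool: tx 0.71 ty 0.10 rz -0.11
slab1 0.72 c [589.6 403.6] size [25.4  0.2] yaw 11.3 z 59.2 | in tool: tx 5.45 ty -0.58 rz 89.99
at [606.3 351.5  57.8] yaw 101.29 tilt [0.05 0.03] q6 19 t 20.1 open 0.594 F [ 0.4  0.  -1.6]
TURN 1 x rz -0.11 | XY 1 x tx 0.07 ty -0.00 (tot 0.07 -0.00) | Z 1 x tz 1.48 (tot 1.48)
```

move_arm(increments=[{"tx": 0.07,"ty": 0,"tz": 1,"rx": 0,"ry": 0,"rz": 0,"gripper": -1},{"tx": 0,"ty": 0,"tz": 0.45,"rx": 0,"ry": 0,"rz": 0,"gripper": -1},{"tx": 0,"ty": 0,"tz": 0,"rx": 0,"ry": 0,"rz": 0,"gripper": -1},{"tx": 0,"ty": 0,"tz": 0,"rx": 0,"ry": 0,"rz": 0,"gripper": -1}])

```text
clock: 20.55
eef_pos: [606.0, 352.4, 43.1]
tcp_rot: [-3.142, 0.0, 1.768]
contact_force: [-3.8, -2.9, 10.3]
opening: 0.589
```

move_arm(increments=[{"tx": 0,"ty": 0,"tz": 0,"rx": 0,"ry": 0,"rz": 0,"gripper": 0.6},{"tx": 0,"ty": 0,"tz": 0,"rx": 0,"ry": 0,"rz": 0,"gripper": 0.6},{"tx": 0,"ty": 0,"tz": 0,"rx": 0,"ry": 0,"rz": 0,"gripper": 0.6},{"tx": 0,"ty": 0,"tz": -3,"rx": 0,"ry": 0,"rz": 0,"gripper": 0.6},{"tx": 0,"ty": 0,"tz": -4,"rx": 0,"ry": 0,"rz": 0,"gripper": 0.6},{"tx": 0,"ty": 0,"tz": 0,"rx": 0,"ry": 0,"rz": 0,"gripper": 0.6},{"tx": 0,"ty": 0,"tz": 0,"rx": 0,"ry": 0,"rz": 0,"gripper": 0.6},{"tx": 0,"ty": 0,"tz": 0,"rx": 0,"ry": 0,"rz": 0,"gripper": 0.6}])

```text
clock: 21.35
eef_pos: [605.3, 352.0, 111.2]
tcp_rot: [-3.14, 0.001, 1.768]
contact_force: [-0.5, 1.1, 0.1]
opening: 0.8
```

```bash
python3 lk.py slab1 45 100 666.5 204 45 86.3
```

```text
at [605.3 352.  111.2] yaw 101.3 open 0.8 t 21.4 F [-0.5  1.1  0.1]
slab1 0.93 c [606.6 352.4] size [109.3  52.1] yaw -78.7 z 54.8 | in tool: tx 0.02 ty 0.13 rz 0.00
at [605.2 351.9 110.8] yaw 101.3 tilt [-0.12 -0.07] q6 19 t 21.4 open 0.796 F [0.  0.2 0. ]
TURN 2 x rz 7.50 | XY 4 x tx -3.59 ty 1.77 (tot -14.36 7.07) | Z 2 x tz 3.29 (tot 6.58)
```

move_arm(increments=[{"tx": 0,"ty": 0,"tz": 0,"rx": 0,"ry": 0,"rz": 7.5,"gripper": 0.6},{"tx": 0,"ty": 0,"tz": 0,"rx": 0,"ry": 0,"rz": 7.5,"gripper": 0.6},{"tx": -3.59,"ty": 1.77,"tz": 0,"rx": 0,"ry": 0,"rz": 0,"gripper": 0.6},{"tx": -3.59,"ty": 1.77,"tz": 0,"rx": 0,"ry": 0,"rz": 0,"gripper": 0.6},{"tx": -3.59,"ty": 1.77,"tz": 0,"rx": 0,"ry": 0,"rz": 0,"gripper": 0.6},{"tx": -3.59,"ty": 1.77,"tz": 2,"rx": 0,"ry": 0,"rz": 0,"gripper": 0.6},{"tx": 0,"ty": 0,"tz": 3,"rx": 0,"ry": 0,"rz": 0,"gripper": 0.6},{"tx": 0,"ty": 0,"tz": 1.5,"rx": 0,"ry": 0,"rz": 0,"gripper": 0.6},{"tx": 0,"ty": 0,"tz": 0,"rx": 0,"ry": 0,"rz": 0,"gripper": 0.6},{"tx": 0,"ty": 0,"tz": 0,"rx": 0,"ry": 0,"rz": 0,"gripper": 0.6},{"tx": 0,"ty": 0,"tz": 0,"rx": 0,"ry": 0,"rz": 0,"gripper": 0.6}])

```text
clock: 22.55
eef_pos: [668.0, 205.7, 48.5]
tcp_rot: [3.14, -0.001, 1.507]
contact_force: [0.4, 0.3, -0.4]
opening: 0.801
```

```bash
python3 lk.py slab1 8 30; python3 lk.py weight 8 30
```

```text
at [668.  205.7  48.5] yaw 86.37 open 0.801 t 22.6 F [ 0.4  0.3 -0.4]
slab1 0.73 c [668.1 204. ] size [110.1  51.8] yaw 86.5 z 14.7 | in tool: tx -0.16 ty 0.02 rz -0.13
slab1 0.81 c [623.1 302. ] size [53.5 19.5] yaw 35.4 z 27.6 | in tool: tx 9.33 ty -5.09 rz 50.97
at [668.1 205.5  48.8] yaw 86.36 open 0.799 t 22.6 F [-1.1 -0.8  0.3]
weight 0.78 c [551.6 211. ] size [90.2 50.6] yaw 89.5 z 14.7 | in tool: tx -0.19 ty -11.66 rz -3.14
```

move_arm(increments=[{"tx": -0.15,"ty": -0.1,"tz": 2.6,"rx": 0,"ry": 0,"rz": 0,"gripper": 0.6},{"tx": 0,"ty": 0,"tz": 2,"rx": 0,"ry": 0,"rz": 0,"gripper": 0.6},{"tx": 0,"ty": 0,"tz": 0,"rx": 0,"ry": 0,"rz": 0,"gripper": 0.6},{"tx": 0,"ty": 0,"tz": 0,"rx": 0,"ry": 0,"rz": 0,"gripper": -1},{"tx": 0,"ty": 0,"tz": 0,"rx": 0,"ry": 0,"rz": 0,"gripper": -1},{"tx": 0,"ty": 0,"tz": 0,"rx": 0,"ry": 0,"rz": 0,"gripper": -1},{"tx": 0,"ty": 0,"tz": 0,"rx": 0,"ry": 0,"rz": 0,"gripper": -1},{"tx": 0,"ty": 0,"tz": -3,"rx": 0,"ry": 0,"rz": 0,"gripper": -1},{"tx": 0,"ty": 0,"tz": -3.5,"rx": 0,"ry": 0,"rz": 0,"gripper": -1},{"tx": 0,"ty": 0,"tz": -3,"rx": 0,"ry": 0,"rz": 0,"gripper": -1}])

```text
clock: 23.75
eef_pos: [666.4, 203.1, 98.0]
tcp_rot: [3.141, -0.0, 1.506]
contact_force: [0.2, 0.9, -1.4]
opening: 0.588
```

move_arm(increments=[{"tx": 0,"ty": 0,"tz": 0,"rx": 0,"ry": 0,"rz": -7.5,"gripper": -1},{"tx": 0,"ty": 0,"tz": 0,"rx": 0,"ry": 0,"rz": -7.5,"gripper": -1},{"tx": 3.93,"ty": -0.76,"tz": 0,"rx": 0,"ry": 0,"rz": 0,"gripper": -1},{"tx": 3.93,"ty": -0.76,"tz": 0,"rx": 0,"ry": 0,"rz": 0,"gripper": -1},{"tx": 3.93,"ty": -0.76,"tz": 0,"rx": 0,"ry": 0,"rz": 0,"gripper": -1},{"tx": 3.93,"ty": -0.76,"tz": 0,"rx": 0,"ry": 0,"rz": 0,"gripper": -1},{"tx": 0,"ty": 0,"tz": 1,"rx": 0,"ry": 0,"rz": 0,"gripper": -1},{"tx": 0,"ty": 0,"tz": 1,"rx": 0,"ry": 0,"rz": 0,"gripper": -1},{"tx": 0,"ty": 0,"tz": 0,"rx": 0,"ry": 0,"rz": 0,"gripper": -1},{"tx": 0,"ty": 0,"tz": 0,"rx": 0,"ry": 0,"rz": 0,"gripper": -1},{"tx": 0,"ty": 0,"tz": 0,"rx": 0,"ry": 0,"rz": 0,"gripper": -1}])

```text
clock: 24.85
eef_pos: [606.4, 350.3, 76.6]
tcp_rot: [3.141, 0.0, 1.767]
contact_force: [0.3, -0.4, -1.3]
opening: 0.587
```

```bash
python3 lk.py slab1 60 120 606.0 352.2 59 101.4
```

```text
at [606.4 350.3  76.6] yaw 101.22 open 0.587 t 24.9 F [ 0.3 -0.4 -1.3]
slab1 0.6 c [606.  357.8] size [96.7 51.7] yaw -78.5 z 88.6 | in tool: tx 0.75 ty 0.10 rz -0.28
at [606.4 350.6  76.8] yaw 101.24 tilt [0.03 0.02] q6 19 t 24.9 open 0.587 F [ 1.   0.3 -0.6]
TURN 1 x rz -0.16 | XY 1 x tx 0.16 ty -0.00 (tot 0.16 -0.00) | Z 1 x tz 1.78 (tot 1.78)
```

move_arm(increments=[{"tx": 0.12,"ty": 0,"tz": 1,"rx": 0,"ry": 0,"rz": -0.2,"gripper": -1},{"tx": 0,"ty": 0,"tz": 0.72,"rx": 0,"ry": 0,"rz": 0,"gripper": -1},{"tx": 0,"ty": 0,"tz": 0,"rx": 0,"ry": 0,"rz": 0,"gripper": -1},{"tx": 0,"ty": 0,"tz": 0,"rx": 0,"ry": 0,"rz": 0,"gripper": -1}])

```text
clock: 25.35
eef_pos: [605.4, 352.4, 58.7]
tcp_rot: [-3.141, 0.0, 1.772]
contact_force: [-0.2, 0.5, -0.9]
opening: 0.586
```

move_arm(increments=[{"tx": 0,"ty": 0,"tz": 0,"rx": 0,"ry": 0,"rz": 0,"gripper": 0.6},{"tx": 0,"ty": 0,"tz": 0,"rx": 0,"ry": 0,"rz": 0,"gripper": 0.6},{"tx": 0,"ty": 0,"tz": 0,"rx": 0,"ry": 0,"rz": 0,"gripper": 0.6},{"tx": 0,"ty": 0,"tz": -3,"rx": 0,"ry": 0,"rz": 0,"gripper": 0.6},{"tx": 0,"ty": 0,"tz": -4,"rx": 0,"ry": 0,"rz": 0,"gripper": 0.6},{"tx": 0,"ty": 0,"tz": 0,"rx": 0,"ry": 0,"rz": 0,"gripper": 0.6},{"tx": 0,"ty": 0,"tz": 0,"rx": 0,"ry": 0,"rz": 0,"gripper": 0.6},{"tx": 0,"ty": 0,"tz": 0,"rx": 0,"ry": 0,"rz": 0,"gripper": 0.6}])

```text
clock: 26.15
eef_pos: [604.8, 352.0, 128.2]
tcp_rot: [-3.14, 0.0, 1.772]
contact_force: [0.4, 0.0, -1.1]
opening: 0.799
```

```bash
python3 lk.py slab1 60 120 550.5 207 45 89.8; cp pics/last.png pics/w5.png
```

```text
at [604.8 352.  128.2] yaw 101.5 open 0.799 t 26.1 F [ 0.4  0.  -1.1]
slab1 0.82 c [606.  353.4] size [109.1  51.3] yaw -78.3 z 70.8 | in tool: tx 0.11 ty 0.14 rz -0.20
at [604.7 352.  127.7] yaw 101.5 tilt [-0.12 -0.07] q6 19 t 26.2 open 0.8 F [-0.5  0.1 -0.2]
TURN 2 x rz 5.85 | XY 4 x tx -3.63 ty -1.34 (tot -14.52 -5.37) | Z 2 x tz 4.14 (tot 8.27)
```

View pics/w5.png

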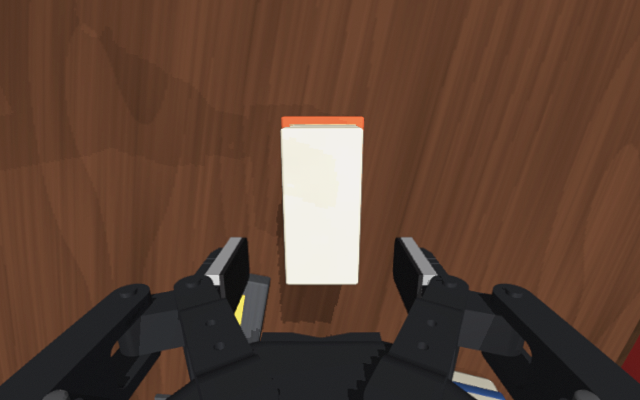

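The picture shows the pile complete and straight (282–363, 127–284), with the slabs level edge to edge. Now the weight.

move_arm(increments=[{"tx": 0,"ty": 0,"tz": 0,"rx": 0,"ry": 0,"rz": 5.85,"gripper": 0.6},{"tx": 0,"ty": 0,"tz": 0,"rx": 0,"ry": 0,"rz": 5.85,"gripper": 0.6},{"tx": -3.63,"ty": -1.34,"tz": 0,"rx": 0,"ry": 0,"rz": 0,"gripper": 0.6},{"tx": -3.63,"ty": -1.34,"tz": 0,"rx": 0,"ry": 0,"rz": 0,"gripper": 0.6},{"tx": -3.63,"ty": -1.34,"tz": 0,"rx": 0,"ry": 0,"rz": 0,"gripper": 0.6},{"tx": -3.63,"ty": -1.34,"tz": 2,"rx": 0,"ry": 0,"rz": 0,"gripper": 0.6},{"tx": 0,"ty": 0,"tz": 3.5,"rx": 0,"ry": 0,"rz": 0,"gripper": 0.6},{"tx": 0,"ty": 0,"tz": 2.7,"rx": 0,"ry": 0,"rz": 0,"gripper": 0.6},{"tx": 0,"ty": 0,"tz": 0,"rx": 0,"ry": 0,"rz": 0,"gripper": 0.6},{"tx": 0,"ty": 0,"tz": 0,"rx": 0,"ry": 0,"rz": 0,"gripper": 0.6},{"tx": 0,"ty": 0,"tz": 0,"rx": 0,"ry": 0,"rz": 0,"gripper": 0.6}], squeeze=90)

```text
clock: 27.35
eef_pos: [552.2, 207.9, 48.2]
tcp_rot: [3.14, -0.0, 1.568]
contact_force: [0.1, -0.4, -0.3]
opening: 0.8
```

```bash
python3 lk.py weight 8 30
```

```text
at [552.2 207.9  48.2] yaw 89.82 open 0.8 t 27.4 F [ 0.1 -0.4 -0.3]
weight 0.97 c [551.2 206.1] size [99.9 49.4] yaw -89.9 z 14.8 | in tool: tx -0.18 ty -0.10 rz -0.28
```

move_arm(increments=[{"tx": -0.15,"ty": -0.2,"tz": 2.6,"rx": 0,"ry": 0,"rz": -0.3,"gripper": 0.6},{"tx": 0,"ty": 0,"tz": 2,"rx": 0,"ry": 0,"rz": 0,"gripper": 0.6},{"tx": 0,"ty": 0,"tz": 0,"rx": 0,"ry": 0,"rz": 0,"gripper": 0.6},{"tx": 0,"ty": 0,"tz": 0,"rx": 0,"ry": 0,"rz": 0,"gripper": -1},{"tx": 0,"ty": 0,"tz": 0,"rx": 0,"ry": 0,"rz": 0,"gripper": -1},{"tx": 0,"ty": 0,"tz": 0,"rx": 0,"ry": 0,"rz": 0,"gripper": -1},{"tx": 0,"ty": 0,"tz": 0,"rx": 0,"ry": 0,"rz": 0,"gripper": -1},{"tx": 0,"ty": 0,"tz": -3,"rx": 0,"ry": 0,"rz": 0,"gripper": -1},{"tx": 0,"ty": 0,"tz": -4,"rx": 0,"ry": 0,"rz": 0,"gripper": -1},{"tx": 0,"ty": 0,"tz": -3.5,"rx": 0,"ry": 0,"rz": 0,"gripper": -1}])

```text
clock: 28.45
eef_pos: [549.2, 205.9, 108.1]
tcp_rot: [3.141, -0.0, 1.573]
contact_force: [1.1, -0.2, -6.3]
opening: 0.551
```

move_arm(increments=[{"tx": 0,"ty": 0,"tz": 0,"rx": 0,"ry": 0,"rz": -5.65,"gripper": -1},{"tx": 0,"ty": 0,"tz": 0,"rx": 0,"ry": 0,"rz": -5.65,"gripper": -1},{"tx": 3.31,"ty": 2.08,"tz": 0,"rx": 0,"ry": 0,"rz": 0,"gripper": -1},{"tx": 3.31,"ty": 2.08,"tz": 0,"rx": 0,"ry": 0,"rz": 0,"gripper": -1},{"tx": 3.31,"ty": 2.08,"tz": 0,"rx": 0,"ry": 0,"rz": 0,"gripper": -1},{"tx": 3.31,"ty": 2.08,"tz": 0,"rx": 0,"ry": 0,"rz": 0,"gripper": -1},{"tx": 0,"ty": 0,"tz": 1.3,"rx": 0,"ry": 0,"rz": 0,"gripper": -1},{"tx": 0,"ty": 0,"tz": 0,"rx": 0,"ry": 0,"rz": 0,"gripper": -1},{"tx": 0,"ty": 0,"tz": 0,"rx": 0,"ry": 0,"rz": 0,"gripper": -1},{"tx": 0,"ty": 0,"tz": 0,"rx": 0,"ry": 0,"rz": 0,"gripper": -1}])

```text
clock: 29.45
eef_pos: [604.5, 351.2, 93.6]
tcp_rot: [-3.141, 0.0, 1.769]
contact_force: [0.8, 0.0, -5.7]
opening: 0.554
```

```bash
python3 lk.py weight 75 140 605.5 352.6 75 101.4;  cp pics/last.png pics/w6.png
```

```text
at [604.5 351.2  93.6] yaw 101.36 open 0.554 t 29.4 F [ 0.8  0.  -5.7]
weight 0.84 c [604.4 355.5] size [90.8 50.3] yaw -78.6 z 105.3 | in tool: tx 0.43 ty 0.07 rz -0.04
at [605.  351.4  93.9] yaw 101.35 tilt [0.03 0.01] q6 19 t 29.6 open 0.555 F [ 1.2  0.1 -4.7]
TURN 1 x rz -0.05 | XY 1 x tx 0.11 ty 0.08 (tot 0.11 0.08) | Z 1 x tz 1.89 (tot 1.89)
```

View pics/w6.png

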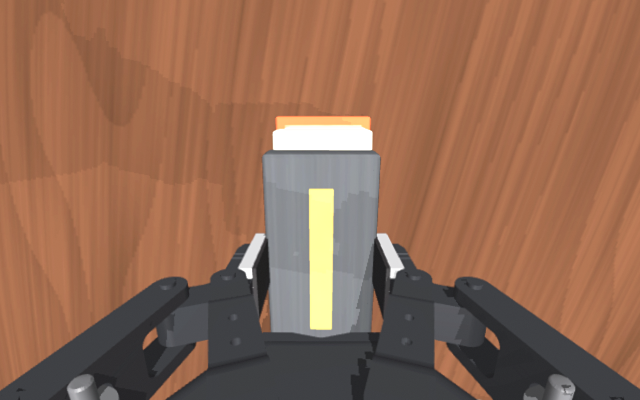

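The weight is held square over the pile (yellow stripe at column 320). Lowering it.

move_arm(increments=[{"tx": 0.12,"ty": 0.05,"tz": 1,"rx": 0,"ry": 0,"rz": 0,"gripper": -1},{"tx": 0,"ty": 0,"tz": 0.85,"rx": 0,"ry": 0,"rz": 0,"gripper": -1},{"tx": 0,"ty": 0,"tz": 0,"rx": 0,"ry": 0,"rz": 0,"gripper": -1},{"tx": 0,"ty": 0,"tz": 0,"rx": 0,"ry": 0,"rz": 0,"gripper": -1},{"tx": 0,"ty": 0,"tz": 0,"rx": 0,"ry": 0,"rz": 0,"gripper": -1}])

```text
clock: 30.05
eef_pos: [605.4, 353.4, 75.1]
tcp_rot: [3.141, -0.0, 1.77]
contact_force: [-0.2, -2.8, 4.8]
opening: 0.556
```

move_arm(increments=[{"tx": 0,"ty": 0,"tz": 0,"rx": 0,"ry": 0,"rz": 0,"gripper": 0.6},{"tx": 0,"ty": 0,"tz": 0,"rx": 0,"ry": 0,"rz": 0,"gripper": 0.6},{"tx": 0,"ty": 0,"tz": 0,"rx": 0,"ry": 0,"rz": 0,"gripper": 0.6},{"tx": 0,"ty": 0,"tz": -3,"rx": 0,"ry": 0,"rz": 0,"gripper": 0.6},{"tx": 0,"ty": 0,"tz": -4,"rx": 0,"ry": 0,"rz": 0,"gripper": 0.6},{"tx": 0,"ty": 0,"tz": 0,"rx": 0,"ry": 0,"rz": 0,"gripper": 0.6},{"tx": 0,"ty": 0,"tz": 0,"rx": 0,"ry": 0,"rz": 0,"gripper": 0.6},{"tx": 0,"ty": 0,"tz": 0,"rx": 0,"ry": 0,"rz": 0,"gripper": 0.6}])

```text
clock: 30.85
eef_pos: [604.4, 353.1, 143.6]
tcp_rot: [-3.14, 0.0, 1.77]
contact_force: [-0.3, -0.9, -0.1]
opening: 0.799
```

```bash
python3 lk.py weight 75 140 560 0 240 90; cp pics/last.png pics/w7.png;python3 lk.py slab1 3 80
```

```text
at [604.4 353.1 143.6] yaw 101.4 open 0.799 t 30.9 F [-0.3 -0.9 -0.1]
weight 0.79 c [606.4 353.2] size [99.7 49.1] yaw -78.4 z 86.8 | in tool: tx -0.03 ty 0.20 rz -0.20
at [604.2 353.  143.2] yaw 101.4 tilt [-0.12 -0.07] q6 19 t 30.9 open 0.8 F [ 0.2 -0.3 -0.4]
TURN 2 x rz 5.70 | XY 9 x tx -3.92 ty -0.49 (tot -35.30 -4.42) | Z 3 x tz -3.23 (tot -9.68)
at [604.2 353.  143.2] yaw 101.4 open 0.8 t 30.9 F [ 0.2 -0.3 -0.4]
slab1 0.9 c [595.7 404.3] size [50.6  5.8] yaw 12.1 z 70.5 | in tool: tx 5.20 ty 0.18 rz 89.30
slab1 0.42 c [596.  407.9] size [65.   7.6] yaw 11.4 z 6.7 | in tool: tx 5.54 ty 0.28 rz -90.00
```

move_arm(increments=[{"tx": 0,"ty": 0,"tz": 0,"rx": 0,"ry": 0,"rz": 5.7,"gripper": 0.6},{"tx": 0,"ty": 0,"tz": 0,"rx": 0,"ry": 0,"rz": 5.7,"gripper": 0.6},{"tx": -3.83,"ty": -0.64,"tz": -1.05,"rx": 0,"ry": 0,"rz": 0,"gripper": 0.6},{"tx": -3.83,"ty": -0.64,"tz": -1.05,"rx": 0,"ry": 0,"rz": 0,"gripper": 0.6},{"tx": -3.83,"ty": -0.64,"tz": -1.05,"rx": 0,"ry": 0,"rz": 0,"gripper": 0.6},{"tx": -3.83,"ty": -0.64,"tz": -1.05,"rx": 0,"ry": 0,"rz": 0,"gripper": 0.6},{"tx": -3.83,"ty": -0.64,"tz": -1.05,"rx": 0,"ry": 0,"rz": 0,"gripper": 0.6},{"tx": -3.83,"ty": -0.64,"tz": -1.05,"rx": 0,"ry": 0,"rz": 0,"gripper": 0.6},{"tx": -3.83,"ty": -0.64,"tz": -1.05,"rx": 0,"ry": 0,"rz": 0,"gripper": 0.6},{"tx": -3.83,"ty": -0.64,"tz": -1.05,"rx": 0,"ry": 0,"rz": 0,"gripper": 0.6},{"tx": -3.83,"ty": -0.64,"tz": -1.05,"rx": 0,"ry": 0,"rz": 0,"gripper": 0.6},{"tx": -3.83,"ty": -0.64,"tz": -1.05,"rx": 0,"ry": 0,"rz": 0,"gripper": 0.6}])

```text
clock: 32.25
eef_pos: [540.4, -31.0, 249.7]
tcp_rot: [-3.141, -0.0, 1.571]
contact_force: [0.6, -0.1, 0.2]
opening: 0.8
```

move_arm(increments=[{"tx": 0,"ty": 0,"tz": 0,"rx": 0,"ry": 0,"rz": 0,"gripper": -0.1},{"tx": 0,"ty": 0,"tz": 0,"rx": 0,"ry": 0,"rz": 0,"gripper": -0.1},{"tx": 0,"ty": 0,"tz": 0,"rx": 0,"ry": 0,"rz": 0,"gripper": -0.1}])

```text
clock: 32.55
eef_pos: [540.9, -28.9, 249.1]
tcp_rot: [-3.141, -0.0, 1.571]
contact_force: [-0.2, 0.3, 0.3]
opening: 0.449
```

```bash
cat > tl.py <<'E'
# tool pose: full mask points -> axis (handle colour separates ends)
import sys,math
from wl import *
from plan import plan
COL={'scraper_red':'r','brush_blue':'b','spatula_yellow':'y','rasp_green':'g'}
def handle_mask(im,q):
    h,s,v=[c.astype(int) for c in cv2.split(cv2.cvtColor(im,cv2.COLOR_RGB2HSV))]; k=(s>110)&(v>50)
    return k&{'r':(h<6)|(h>172),'b':(h>100)&(h<130),'y':(h>21)&(h<35),'g':(h>45)&(h<95)}[COL[q]]
def toolpose(q,im,d,cam,st):
    P=cloud(cam,d,st); res=[]
    n,lab,stt,_=cv2.connectedComponentsWithStats((handle_mask(im,q)&np.isfinite(P[...,0])&(P[...,2]>12)&(P[...,2]<45)).astype(np.uint8))
    for i in range(1,n):
        if stt[i,4]<40: continue
        p=P[lab==i]; res.append((*rect(p[:,:2]),round(float(np.median(p[:,2])),1),stt[i,4]))
    return res
if __name__=='__main__':
    p,w,R,s=cur(); im,d=r.grab_frame('wrist'); save('last.png',im)
    print('at',p.round(1),'yaw',round(w,2),'open',round(s['opening'],3),'t',round(s['clock'],1))
    for q in sys.argv[1:]:
        print(q)
        for c,sz,a,z,n in toolpose(q,im,d,'wrist',s): 
            dx,dy=c-p[:2]; cc,nn=math.cos(math.radians(w)),math.sin(math.radians(w))
            print('  handle',c,sz,a,z,n,'| in tool tx %.2f ty %.2f rz %.2f'%((dx*cc+dy*nn)/10,(dx*nn-dy*cc)/10,-((a-w+90)%180-90)))
        for o in objs(q,'wrist',d,-5,40,s): print('  whole',*o[2:8])
        for t in r.place_of(q+'_tip','wrist')[:2]:
            v,u=t['location']; print('  tip',round(t['confidence'],2),onplane('wrist',u,v,4,s).round(1)[:2])
E
python3 tl.py scraper_red brush_blue spatula_yellow rasp_green; cp pics/last.png pics/w8.png
```

```text
at [540.9 -28.9 249.1] yaw 90.01 open 0.449 t 32.5
scraper_red
  handle [508.6 -39.7] [92.6 19.7] -80.6 18.5 1215 | in tool tx -1.08 ty -3.23 rz -9.39
  whole 0.59 [260.1, 67.6, 306.8, 210.1] [500.6  -1.4] [166.8  34.4] -82.9 6.8
  tip 0.74 [ 548.6 -281.1]
  tip 0.71 [485.3  85.8]
brush_blue
  handle [764.5 100.5] [100.7  49.9] -49.2 26.4 338 | in tool tx 12.93 ty 22.37 rz -40.79
  handle [583.1  22.2] [91.3 19.4] -88.0 18.5 1363 | in tool tx 5.11 ty 4.22 rz -1.99
  whole 0.86 [342.1, 81.0, 374.0, 223.3] [585.3 -17.1] [167.3  33.3] -88.2 17.4
  tip 0.93 [ 588.8 -101.1]
spatula_yellow
  handle [804.2  -4.8] [69.2 14.5] 84.6 13.8 599 | in tool tx 2.40 ty 26.33 rz 5.41
  handle [672.9 -24. ] [90.  17.9] -86.5 18.6 1065 | in tool tx 0.48 ty 13.20 rz -3.49
  handle [ 199.9 -234.5] [120.6  29.1] -8.9 26.7 1654 | in tool tx -20.55 ty -34.10 rz -81.09
  whole 0.97 [414.6, 57.0, 438.3, 200.1] [668.8  13.2] [165.7  26.6] -88.6 14.8
  whole 0.9 [37.8, 290.3, 171.5, 332.7] [ 226.  -251.8] [196.5  55.6] -8.6 25.9
  whole 0.78 [506.3, 119.0, 548.4, 218.7] [805.7 -34.6] [126.9  26.9] 83.5 11.1
  tip 0.94 [791.4 -94.4]
rasp_green
  whole 0.83 [200.8, 67.0, 253.5, 211.4] [425.9   0.6] [168.6  28.6] -84.2 14.3
  whole 0.75 [269.4, 319.6, 369.9, 337.4] [ 540.8 -270. ] [149.   26.9] -2.4 5.0
  tip 0.57 [435.9 -81.7]
  tip 0.36 [422.6  -2.1]
```

View pics/w8.png

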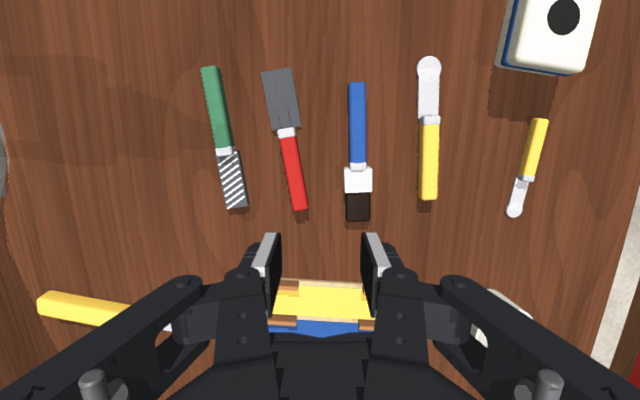

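The picture shows the rasp (223,140), scraper (285,138), brush (357,150), middle spatula (429,130) and small spatula (527,168). The large spatula is at the lower left. Taking the scraper now.

move_arm(increments=[{"tx": 0,"ty": 0,"tz": 3.5,"rx": 0,"ry": 0,"rz": -4.7,"gripper": -0.1},{"tx": 0,"ty": 0,"tz": 3.5,"rx": 0,"ry": 0,"rz": -4.7,"gripper": -0.1},{"tx": 1.63,"ty": -1.75,"tz": 4,"rx": 0,"ry": 0,"rz": 0,"gripper": -0.1},{"tx": 1.63,"ty": -1.75,"tz": 4,"rx": 0,"ry": 0,"rz": 0,"gripper": -0.1},{"tx": 0,"ty": 0,"tz": 4,"rx": 0,"ry": 0,"rz": 0,"gripper": -0.1},{"tx": 0,"ty": 0,"tz": 2,"rx": 0,"ry": 0,"rz": 0,"gripper": -0.1},{"tx": 0,"ty": 0,"tz": 0,"rx": 0,"ry": 0,"rz": 0,"gripper": -0.1},{"tx": 0,"ty": 0,"tz": 0,"rx": 0,"ry": 0,"rz": 0,"gripper": -0.1}], squeeze=70)

```text
clock: 33.8
eef_pos: [501.5, -3.1, 40.0]
tcp_rot: [-3.141, -0.0, 1.735]
contact_force: [0.4, 0.0, 0.2]
opening: 0.451
```

```bash
python3 tl.py scraper_red
```

```text
at [501.5  -3.1  40. ] yaw 99.4 open 0.451 t 33.8
scraper_red
  handle [507.3 -32.2] [78.1 20.1] -80.7 18.5 3937 | in tool tx -2.97 ty 0.10 rz 0.10
  whole 0.62 [285.3, 72.5, 355.1, 338.6] [501.7   6. ] [155.2  35.7] -80.3 4.5
  tip 0.86 [489.2  82.9]
```

move_arm(increments=[{"tx": 0.2,"ty": 0,"tz": 2.3,"rx": 0,"ry": 0,"rz": 0,"gripper": -0.1},{"tx": 0,"ty": 0,"tz": 1.5,"rx": 0,"ry": 0,"rz": 0,"gripper": -0.1},{"tx": 0,"ty": 0,"tz": 0,"rx": 0,"ry": 0,"rz": 0,"gripper": -0.1},{"tx": 0,"ty": 0,"tz": 0,"rx": 0,"ry": 0,"rz": 0,"gripper": -1},{"tx": 0,"ty": 0,"tz": 0,"rx": 0,"ry": 0,"rz": 0,"gripper": -1},{"tx": 0,"ty": 0,"tz": 0,"rx": 0,"ry": 0,"rz": 0,"gripper": -1},{"tx": 0,"ty": 0,"tz": 0,"rx": 0,"ry": 0,"rz": 0,"gripper": -1},{"tx": 0,"ty": 0,"tz": -2.5,"rx": 0,"ry": 0,"rz": 0,"gripper": -1},{"tx": 0,"ty": 0,"tz": -4,"rx": 0,"ry": 0,"rz": 0,"gripper": -1},{"tx": 0,"ty": 0,"tz": -2.5,"rx": 0,"ry": 0,"rz": 7.95,"gripper": -1},{"tx": 0,"ty": 0,"tz": 0,"rx": 0,"ry": 0,"rz": 7.95,"gripper": -1}])

```text
clock: 35.05
eef_pos: [503.6, -1.2, 95.8]
tcp_rot: [3.135, -0.001, 1.452]
contact_force: [0.6, 0.5, -2.1]
opening: 0.212
```

move_arm(increments=[{"tx": 0,"ty": 0,"tz": 0,"rx": 0,"ry": 0,"rz": 7.95,"gripper": -1},{"tx": 0,"ty": 0,"tz": 0,"rx": 0,"ry": 0,"rz": 7.95,"gripper": -1},{"tx": 0,"ty": 0,"tz": 0,"rx": 0,"ry": 0,"rz": 7.95,"gripper": -1},{"tx": 0,"ty": 0,"tz": 0,"rx": 0,"ry": 0,"rz": 7.95,"gripper": -1},{"tx": 0,"ty": 0,"tz": 0,"rx": 0,"ry": 0,"rz": 7.95,"gripper": -1},{"tx": 0,"ty": 0,"tz": 0,"rx": 0,"ry": 0,"rz": 7.95,"gripper": -1},{"tx": 0,"ty": 0,"tz": 0,"rx": 0,"ry": 0,"rz": 7.95,"gripper": -1},{"tx": 0,"ty": 0,"tz": 0,"rx": 0,"ry": 0,"rz": 7.95,"gripper": -1},{"tx": 0,"ty": 0,"tz": 0,"rx": 0,"ry": 0,"rz": 7.95,"gripper": -1},{"tx": 0,"ty": 0,"tz": 0,"rx": 0,"ry": 0,"rz": 7.95,"gripper": -1},{"tx": 0,"ty": 0,"tz": 0,"rx": 0,"ry": 0,"rz": 7.95,"gripper": -1}])

```text
clock: 36.15
eef_pos: [501.0, -1.2, 92.3]
tcp_rot: [-3.142, -0.001, -0.075]
contact_force: [-0.6, -0.1, -0.8]
opening: 0.21
```

move_arm(increments=[{"tx": 0.76,"ty": 3.66,"tz": 0,"rx": 0,"ry": 0,"rz": 0,"gripper": -1},{"tx": 0.76,"ty": 3.66,"tz": 0,"rx": 0,"ry": 0,"rz": 0,"gripper": -1},{"tx": 0.76,"ty": 3.66,"tz": 0,"rx": 0,"ry": 0,"rz": 0,"gripper": -1},{"tx": 0.76,"ty": 3.66,"tz": 0,"rx": 0,"ry": 0,"rz": 0,"gripper": -1},{"tx": 0.76,"ty": 3.66,"tz": 0,"rx": 0,"ry": 0,"rz": 0,"gripper": -1},{"tx": 0.76,"ty": 3.66,"tz": 0,"rx": 0,"ry": 0,"rz": 0,"gripper": -1},{"tx": 0.76,"ty": 3.66,"tz": 0,"rx": 0,"ry": 0,"rz": 0,"gripper": -1},{"tx": 0.76,"ty": 3.66,"tz": 0,"rx": 0,"ry": 0,"rz": 0,"gripper": -1},{"tx": 0.76,"ty": 3.66,"tz": 0,"rx": 0,"ry": 0,"rz": 0,"gripper": -1},{"tx": 0,"ty": 0,"tz": 0,"rx": 0,"ry": 0,"rz": 0,"gripper": -1},{"tx": 0,"ty": 0,"tz": 0,"rx": 0,"ry": 0,"rz": 0,"gripper": -1},{"tx": 0,"ty": 0,"tz": 0,"rx": 0,"ry": 0,"rz": 0,"gripper": -1}])

```text
clock: 37.35
eef_pos: [546.0, -333.5, 91.8]
tcp_rot: [-3.141, 0.001, -0.069]
contact_force: [0.2, 1.1, -1.0]
opening: 0.214
```

```bash
cat > bay.py <<'E'
# tray pose from one wrist picture: walls' and floor's points, plus bay centres
import sys,math
from wl import *
from plan import plan
p,w,R,s=cur(); im,d=r.grab_frame('wrist'); save('last.png',im)
print('at',p.round(1),'yaw',round(w,2),'open',round(s['opening'],3),'t',round(s['clock'],1))
for q in ['tray','bay_red','bay_blue','bay_yellow','bay_green']:
    for o in objs(q,'wrist',d,-5,26,s)[:1]: print(q,*o[2:8])
    for t in r.place_of(q,'wrist')[:1]:
        v,u=t['location']; print('   pt',round(t['confidence'],2),onplane('wrist',u,v,5,s).round(1)[:2])
E
python3 bay.py; cp pics/last.png pics/w9.png
```

```text
at [ 546.  -333.5   91.8] yaw -3.94 open 0.214 t 37.4
tray 0.91 [106.3, 49.9, 464.3, 335.0] [ 536.8 -306.7] [254.5 227.1] 86.7 15.7
   pt 0.55 [ 542.4 -392.8]
bay_red 0.77 [294.6, 219.1, 356.4, 232.0] [ 525.5 -335.2] [47.4  9.4] 84.3 4.7
   pt 0.32 [ 507.7 -329.3]
bay_blue 0.86 [211.0, 69.1, 282.2, 283.5] [ 561.5 -281.1] [163.2  49.2] -4.8 4.7
   pt 0.61 [ 549.  -281.5]
bay_yellow 0.75 [128.2, 69.4, 217.1, 296.3] [ 558.4 -225.1] [177.3  51.1] -3.9 4.6
   pt 0.68 [ 551.2 -223.3]
bay_green 0.92 [366.9, 67.2, 445.7, 280.4] [ 553.9 -393.3] [162.5  49.2] -4.0 4.8
   pt 0.95 [ 541.5 -394.8]
```

View pics/w9.png

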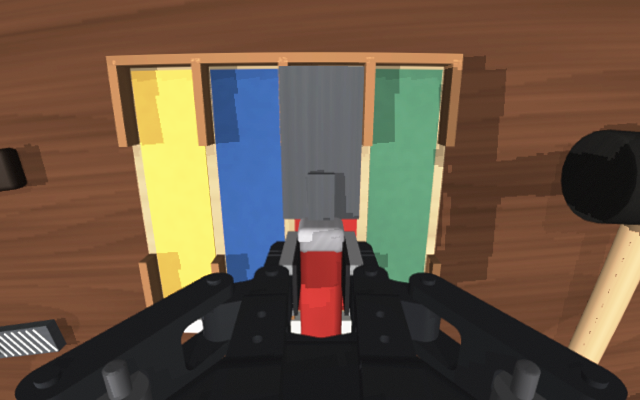

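The scraper hangs over the red bay (321,150), head away from the white end. Green, blue and yellow line up as expected. Lowering it.

move_arm(increments=[{"tx": 0.1,"ty": 0.13,"tz": 3,"rx": 0,"ry": 0,"rz": 0,"gripper": -1},{"tx": 0,"ty": 0,"tz": 3,"rx": 0,"ry": 0,"rz": 0,"gripper": -1},{"tx": 0,"ty": 0,"tz": 1.5,"rx": 0,"ry": 0,"rz": 0,"gripper": -1},{"tx": 0,"ty": 0,"tz": 0.75,"rx": 0,"ry": 0,"rz": 0,"gripper": -1},{"tx": 0,"ty": 0,"tz": 0,"rx": 0,"ry": 0,"rz": 0,"gripper": -1},{"tx": 0,"ty": 0,"tz": 0,"rx": 0,"ry": 0,"rz": 0,"gripper": -1}])

```text
clock: 38.5
eef_pos: [547.9, -336.2, 9.9]
tcp_rot: [3.141, -0.001, -0.069]
contact_force: [-0.4, -0.2, -0.7]
opening: 0.218
```

move_arm(increments=[{"tx": 0,"ty": 0,"tz": 0,"rx": 0,"ry": 0,"rz": 0,"gripper": -0.1},{"tx": 0,"ty": 0,"tz": 0,"rx": 0,"ry": 0,"rz": 0,"gripper": -0.1},{"tx": 0,"ty": 0,"tz": 0,"rx": 0,"ry": 0,"rz": 0,"gripper": -0.1},{"tx": 0,"ty": 0,"tz": -4,"rx": 0,"ry": 0,"rz": 0,"gripper": -0.1},{"tx": 0,"ty": 0,"tz": -4,"rx": 0,"ry": 0,"rz": 0,"gripper": -0.1},{"tx": 0,"ty": 0,"tz": -2,"rx": 0,"ry": 0,"rz": 0,"gripper": -0.1},{"tx": 0,"ty": 0,"tz": 0,"rx": 0,"ry": 0,"rz": 0,"gripper": -0.1},{"tx": 0,"ty": 0,"tz": 0,"rx": 0,"ry": 0,"rz": 0,"gripper": -0.1}])

```text
clock: 39.3
eef_pos: [547.4, -335.8, 109.4]
tcp_rot: [3.141, -0.001, -0.069]
contact_force: [-0.6, 0.4, 0.2]
opening: 0.45
```

```bash
python3 tl.py scraper_red; python3 bay.py; python3 plan.py 425 -3 100 95.8
```

```text
at [ 547.4 -335.8  109.4] yaw -3.95 open 0.45 t 39.3
scraper_red
  handle [ 510.  -332.7] [91.5 20. ] -3.9 23.4 2638 | in tool tx -3.75 ty -0.06 rz -0.05
  tip 0.83 [ 633.5 -341.4]
at [ 546.4 -335.3  107.7] yaw -3.95 open 0.45 t 39.5
tray 0.96 [118.5, 56.8, 449.4, 325.0] [ 535.7 -306.7] [235.6 227.2] 86.0 17.1
   pt 0.64 [ 547.7 -305.9]
bay_red 0.75 [291.6, 69.5, 359.7, 298.8] [ 544.5 -336.3] [189.5  47.8] -3.9 4.7
   pt 0.56 [ 545.5 -334.6]
bay_blue 0.97 [218.0, 70.4, 283.6, 301.1] [ 548.7 -280.6] [189.4  49.7] -4.5 4.7
   pt 0.93 [ 549.3 -282.8]
bay_yellow 0.63 [142.2, 71.8, 221.6, 286.7] [ 559.5 -225.3] [174.7  48.4] -3.9 4.6
   pt 0.68 [ 552.2 -226.3]
bay_green 0.94 [362.7, 72.9, 435.3, 299.4] [ 542.2 -392.7] [187.2  48.1] -3.9 4.7
at [ 547.4 -335.8  109.2] yaw -3.94 tilt [ 0. -0.] q6 62 t 40.0 open 0.452 F [0.1 0.5 0.2]
TURN 12 x rz -8.31 | XY 9 x tx 3.82 ty -0.98 (tot 34.35 -8.81) | Z 1 x tz 0.92 (tot 0.92)
```

move_arm(increments=[{"tx": 0,"ty": 0,"tz": 0,"rx": 0,"ry": 0,"rz": -8.31,"gripper": -0.1},{"tx": 0,"ty": 0,"tz": 0,"rx": 0,"ry": 0,"rz": -8.31,"gripper": -0.1},{"tx": 0,"ty": 0,"tz": 0,"rx": 0,"ry": 0,"rz": -8.31,"gripper": -0.1},{"tx": 0,"ty": 0,"tz": 0,"rx": 0,"ry": 0,"rz": -8.31,"gripper": -0.1},{"tx": 0,"ty": 0,"tz": 0,"rx": 0,"ry": 0,"rz": -8.31,"gripper": -0.1},{"tx": 0,"ty": 0,"tz": 0,"rx": 0,"ry": 0,"rz": -8.31,"gripper": -0.1},{"tx": 0,"ty": 0,"tz": 0,"rx": 0,"ry": 0,"rz": -8.31,"gripper": -0.1},{"tx": 0,"ty": 0,"tz": 0,"rx": 0,"ry": 0,"rz": -8.31,"gripper": -0.1},{"tx": 0,"ty": 0,"tz": 0,"rx": 0,"ry": 0,"rz": -8.31,"gripper": -0.1},{"tx": 0,"ty": 0,"tz": 0,"rx": 0,"ry": 0,"rz": -8.31,"gripper": -0.1},{"tx": 0,"ty": 0,"tz": 0,"rx": 0,"ry": 0,"rz": -8.31,"gripper": -0.1},{"tx": 0,"ty": 0,"tz": 0,"rx": 0,"ry": 0,"rz": -8.31,"gripper": -0.1}])

```text
clock: 41.2
eef_pos: [547.4, -335.9, 109.3]
tcp_rot: [3.141, 0.0, 1.677]
contact_force: [-0.7, -0.7, 0.0]
opening: 0.45
```

move_arm(increments=[{"tx": 3.85,"ty": -0.97,"tz": 0,"rx": 0,"ry": 0,"rz": 0,"gripper": -0.1},{"tx": 3.85,"ty": -0.97,"tz": 0,"rx": 0,"ry": 0,"rz": 0,"gripper": -0.1},{"tx": 3.85,"ty": -0.97,"tz": 0,"rx": 0,"ry": 0,"rz": 0,"gripper": -0.1},{"tx": 3.85,"ty": -0.97,"tz": 0,"rx": 0,"ry": 0,"rz": 0,"gripper": -0.1},{"tx": 3.85,"ty": -0.97,"tz": 0,"rx": 0,"ry": 0,"rz": 0,"gripper": -0.1},{"tx": 3.85,"ty": -0.97,"tz": 0,"rx": 0,"ry": 0,"rz": 0,"gripper": -0.1},{"tx": 3.85,"ty": -0.97,"tz": 0,"rx": 0,"ry": 0,"rz": 0,"gripper": -0.1},{"tx": 3.85,"ty": -0.97,"tz": 0,"rx": 0,"ry": 0,"rz": 0,"gripper": -0.1},{"tx": 3.85,"ty": -0.97,"tz": 2,"rx": 0,"ry": 0,"rz": 0,"gripper": -0.1},{"tx": 0,"ty": 0,"tz": 2,"rx": 0,"ry": 0,"rz": 0,"gripper": -0.1},{"tx": 0,"ty": 0,"tz": 2,"rx": 0,"ry": 0,"rz": 0,"gripper": -0.1},{"tx": 0,"ty": 0,"tz": 0,"rx": 0,"ry": 0,"rz": 0,"gripper": -0.1}])

```text
clock: 42.4
eef_pos: [424.2, 0.5, 47.7]
tcp_rot: [-3.138, -0.0, 1.672]
contact_force: [-0.5, 0.3, -0.4]
opening: 0.45
```

move_arm(increments=[{"tx": 0,"ty": 0,"tz": 0,"rx": 0,"ry": 0,"rz": 0,"gripper": -0.1},{"tx": 0,"ty": 0,"tz": 0,"rx": 0,"ry": 0,"rz": 0,"gripper": -0.1}])

```text
clock: 42.6
eef_pos: [426.4, -0.1, 50.0]
tcp_rot: [3.14, 0.0, 1.671]
contact_force: [0.4, -0.3, -0.5]
opening: 0.451
```

```bash
sed -i "s/'g':(h>45)&(h<95)/'g':(h>40)\&(h<95)\&(s>60)/; s/k=(s>110)&(v>50)/k=(s>(60 if COL[q]=='g' else 110))\&(v>30)/" tl.py; python3 tl.py rasp_green
```

```text
at [ 4.264e+02 -1.000e-01  5.000e+01] yaw 95.74 open 0.451 t 42.6
rasp_green
  handle [419.3  40.4] [91.8 19.5] -83.0 18.5 5631 | in tool tx 4.10 ty -0.30 rz -1.26
  whole 0.96 [294.3, 70.4, 340.7, 337.2] [424.6   1.5] [168.7  27.5] -83.4 17.9
  tip 0.82 [436.  -82.1]
```

move_arm(increments=[{"tx": 0.3,"ty": -0.2,"tz": 2.8,"rx": 0,"ry": 0,"rz": -1.2,"gripper": -0.1},{"tx": 0,"ty": 0,"tz": 2,"rx": 0,"ry": 0,"rz": 0,"gripper": -0.1},{"tx": 0,"ty": 0,"tz": 0,"rx": 0,"ry": 0,"rz": 0,"gripper": -0.1},{"tx": 0,"ty": 0,"tz": 0,"rx": 0,"ry": 0,"rz": 0,"gripper": -1},{"tx": 0,"ty": 0,"tz": 0,"rx": 0,"ry": 0,"rz": 0,"gripper": -1},{"tx": 0,"ty": 0,"tz": 0,"rx": 0,"ry": 0,"rz": 0,"gripper": -1},{"tx": 0,"ty": 0,"tz": 0,"rx": 0,"ry": 0,"rz": 0,"gripper": -1},{"tx": 0,"ty": 0,"tz": -2.5,"rx": 0,"ry": 0,"rz": 0,"gripper": -1},{"tx": 0,"ty": 0,"tz": -4,"rx": 0,"ry": 0,"rz": 0,"gripper": -1},{"tx": 0,"ty": 0,"tz": -2.5,"rx": 0,"ry": 0,"rz": -7.9,"gripper": -1},{"tx": 0,"ty": 0,"tz": 0,"rx": 0,"ry": 0,"rz": -7.9,"gripper": -1}])

```text
clock: 43.85
eef_pos: [425.8, 2.9, 94.7]
tcp_rot: [3.136, 0.003, 1.974]
contact_force: [-0.7, 0.2, -1.0]
opening: 0.215
```

move_arm(increments=[{"tx": 0,"ty": 0,"tz": 0,"rx": 0,"ry": 0,"rz": -7.9,"gripper": -1},{"tx": 0,"ty": 0,"tz": 0,"rx": 0,"ry": 0,"rz": -7.9,"gripper": -1},{"tx": 0,"ty": 0,"tz": 0,"rx": 0,"ry": 0,"rz": -7.9,"gripper": -1},{"tx": 0,"ty": 0,"tz": 0,"rx": 0,"ry": 0,"rz": -7.9,"gripper": -1},{"tx": 0,"ty": 0,"tz": 0,"rx": 0,"ry": 0,"rz": -7.9,"gripper": -1},{"tx": 0,"ty": 0,"tz": 0,"rx": 0,"ry": 0,"rz": -7.9,"gripper": -1},{"tx": 0,"ty": 0,"tz": 0,"rx": 0,"ry": 0,"rz": -7.9,"gripper": -1},{"tx": 0,"ty": 0,"tz": 0,"rx": 0,"ry": 0,"rz": -7.9,"gripper": -1},{"tx": 0,"ty": 0,"tz": 0,"rx": 0,"ry": 0,"rz": 0,"gripper": -1}])

```text
clock: 44.75
eef_pos: [423.4, 2.9, 91.5]
tcp_rot: [3.142, 0.001, 3.073]
contact_force: [0.1, 0.4, -0.5]
opening: 0.215
```

move_arm(increments=[{"tx": -1.45,"ty": -3.86,"tz": 0,"rx": 0,"ry": 0,"rz": 0,"gripper": -1},{"tx": -1.45,"ty": -3.86,"tz": 0,"rx": 0,"ry": 0,"rz": 0,"gripper": -1},{"tx": -1.45,"ty": -3.86,"tz": 0,"rx": 0,"ry": 0,"rz": 0,"gripper": -1},{"tx": -1.45,"ty": -3.86,"tz": 0,"rx": 0,"ry": 0,"rz": 0,"gripper": -1},{"tx": -1.45,"ty": -3.86,"tz": 0,"rx": 0,"ry": 0,"rz": 0,"gripper": -1},{"tx": -1.45,"ty": -3.86,"tz": 0,"rx": 0,"ry": 0,"rz": 0,"gripper": -1},{"tx": -1.45,"ty": -3.86,"tz": 0,"rx": 0,"ry": 0,"rz": 0,"gripper": -1},{"tx": -1.45,"ty": -3.86,"tz": 0,"rx": 0,"ry": 0,"rz": 0,"gripper": -1},{"tx": -1.45,"ty": -3.86,"tz": 0,"rx": 0,"ry": 0,"rz": 0,"gripper": -1},{"tx": -1.45,"ty": -3.86,"tz": 0,"rx": 0,"ry": 0,"rz": 0,"gripper": -1},{"tx": 0,"ty": 0,"tz": 0,"rx": 0,"ry": 0,"rz": 0,"gripper": -1},{"tx": 0,"ty": 0,"tz": 0,"rx": 0,"ry": 0,"rz": 0,"gripper": -1}])

```text
clock: 45.95
eef_pos: [540.4, -392.8, 90.9]
tcp_rot: [3.141, -0.0, 3.067]
contact_force: [0.5, 0.2, -1.0]
opening: 0.215
```

```bash
python3 tl.py rasp_green scraper_red| head -20; python3 plan.py 542 -392.5 8 176
```

```text
at [ 540.4 -392.8   90.9] yaw 175.7 open 0.215 t 46.0
rasp_green
  tip 0.24 [ 547.8 -568.4]
scraper_red
  handle [ 509.3 -332.7] [92.7 20.5] -4.1 23.3 4301 | in tool tx 3.56 ty 5.76 rz -0.20
  whole 0.97 [368.9, 84.2, 423.4, 285.0] [ 537.8 -333.5] [148.4  37.5] -4.6 22.8
at [ 540.7 -391.2   91.3] yaw 175.98 tilt [-0.02  0.02] q6 -122 t 46.2 open 0.217 F [-0.2 -0.3 -1. ]
TURN 1 x rz -0.02 | XY 1 x tx -0.14 ty -0.12 (tot -0.14 -0.12) | Z 2 x tz 4.16 (tot 8.33)
```

move_arm(increments=[{"tx": -0.1,"ty": -0.1,"tz": 3,"rx": 0,"ry": 0,"rz": 0,"gripper": -1},{"tx": 0,"ty": 0,"tz": 3,"rx": 0,"ry": 0,"rz": 0,"gripper": -1},{"tx": 0,"ty": 0,"tz": 1.5,"rx": 0,"ry": 0,"rz": 0,"gripper": -1},{"tx": 0,"ty": 0,"tz": 0.8,"rx": 0,"ry": 0,"rz": 0,"gripper": -1},{"tx": 0,"ty": 0,"tz": 0,"rx": 0,"ry": 0,"rz": 0,"gripper": -1},{"tx": 0,"ty": 0,"tz": 0,"rx": 0,"ry": 0,"rz": 0,"gripper": -1}])

```text
clock: 46.8
eef_pos: [542.4, -393.6, 9.0]
tcp_rot: [-3.141, 0.001, 3.071]
contact_force: [0.7, 0.1, -0.6]
opening: 0.215
```

move_arm(increments=[{"tx": 0,"ty": 0,"tz": 0,"rx": 0,"ry": 0,"rz": 0,"gripper": -0.1},{"tx": 0,"ty": 0,"tz": 0,"rx": 0,"ry": 0,"rz": 0,"gripper": -0.1},{"tx": 0,"ty": 0,"tz": 0,"rx": 0,"ry": 0,"rz": 0,"gripper": -0.1},{"tx": 0,"ty": 0,"tz": -4,"rx": 0,"ry": 0,"rz": 0,"gripper": -0.1},{"tx": 0,"ty": 0,"tz": -4,"rx": 0,"ry": 0,"rz": 0,"gripper": -0.1},{"tx": 0,"ty": 0,"tz": -2,"rx": 0,"ry": 0,"rz": 0,"gripper": -0.1},{"tx": 0,"ty": 0,"tz": 0,"rx": 0,"ry": 0,"rz": 0,"gripper": -0.1},{"tx": 0,"ty": 0,"tz": 0,"rx": 0,"ry": 0,"rz": 0,"gripper": -0.1}])

```text
clock: 47.6
eef_pos: [541.8, -393.4, 108.3]
tcp_rot: [-3.141, 0.001, 3.071]
contact_force: [0.4, 0.1, 0.1]
opening: 0.453
```

```bash
python3 tl.py rasp_green;cp pics/last.png pics/w10.png; python3 plan.py 584.5 -16 100 92
```

```text
at [ 541.8 -393.4  108.3] yaw 175.97 open 0.453 t 47.6
rasp_green
  handle [ 505.7 -390.3] [91.7 20.1] -4.0 23.4 3474 | in tool tx 3.62 ty 0.05 rz -0.03
  whole 0.68 [302.3, 86.9, 338.7, 295.3] [ 544.8 -392.7] [168.6  27.2] -3.9 22.8
  tip 0.95 [ 632.1 -397.2]
at [ 540.9 -392.8  106.6] yaw 175.97 tilt [-0.12  0.08] q6 -122 t 47.8 open 0.447 F [ 0.4  0.1 -0.3]
TURN 10 x rz 8.40 | XY 10 x tx 3.75 ty 0.57 (tot 37.50 5.67) | Z 1 x tz 0.66 (tot 0.66)
```

View pics/w10.png

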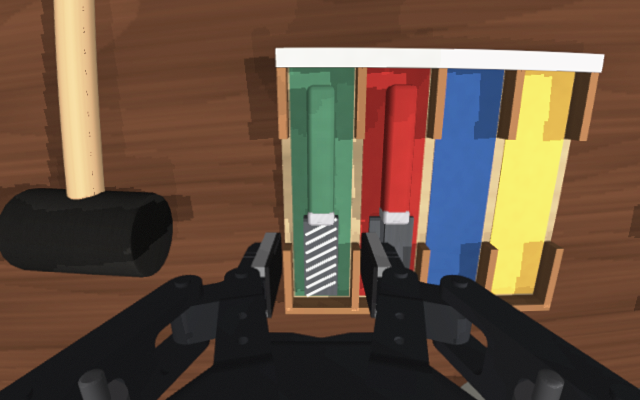

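The picture shows the rasp in the green bay (321,190) and the scraper in the red bay, both handles at the white end. Next the brush.

move_arm(increments=[{"tx": 0,"ty": 0,"tz": 0,"rx": 0,"ry": 0,"rz": 8.4,"gripper": -0.1},{"tx": 0,"ty": 0,"tz": 0,"rx": 0,"ry": 0,"rz": 8.4,"gripper": -0.1},{"tx": 0,"ty": 0,"tz": 0,"rx": 0,"ry": 0,"rz": 8.4,"gripper": -0.1},{"tx": 0,"ty": 0,"tz": 0,"rx": 0,"ry": 0,"rz": 8.4,"gripper": -0.1},{"tx": 0,"ty": 0,"tz": 0,"rx": 0,"ry": 0,"rz": 8.4,"gripper": -0.1},{"tx": 0,"ty": 0,"tz": 0,"rx": 0,"ry": 0,"rz": 8.4,"gripper": -0.1},{"tx": 0,"ty": 0,"tz": 0,"rx": 0,"ry": 0,"rz": 8.4,"gripper": -0.1},{"tx": 0,"ty": 0,"tz": 0,"rx": 0,"ry": 0,"rz": 8.4,"gripper": -0.1},{"tx": 0,"ty": 0,"tz": 0,"rx": 0,"ry": 0,"rz": 8.4,"gripper": -0.1},{"tx": 0,"ty": 0,"tz": 0,"rx": 0,"ry": 0,"rz": 8.4,"gripper": -0.1}])

```text
clock: 48.75
eef_pos: [541.1, -392.9, 106.6]
tcp_rot: [-3.14, -0.001, 1.599]
contact_force: [-0.4, 0.1, 0.2]
opening: 0.446
```

move_arm(increments=[{"tx": 3.75,"ty": 0.57,"tz": 0,"rx": 0,"ry": 0,"rz": 0,"gripper": -0.1},{"tx": 3.75,"ty": 0.57,"tz": 0,"rx": 0,"ry": 0,"rz": 0,"gripper": -0.1},{"tx": 3.75,"ty": 0.57,"tz": 0,"rx": 0,"ry": 0,"rz": 0,"gripper": -0.1},{"tx": 3.75,"ty": 0.57,"tz": 0,"rx": 0,"ry": 0,"rz": 0,"gripper": -0.1},{"tx": 3.75,"ty": 0.57,"tz": 0,"rx": 0,"ry": 0,"rz": 0,"gripper": -0.1},{"tx": 3.75,"ty": 0.57,"tz": 0,"rx": 0,"ry": 0,"rz": 0,"gripper": -0.1},{"tx": 3.75,"ty": 0.57,"tz": 0,"rx": 0,"ry": 0,"rz": 0,"gripper": -0.1},{"tx": 3.75,"ty": 0.57,"tz": 0,"rx": 0,"ry": 0,"rz": 0,"gripper": -0.1},{"tx": 3.75,"ty": 0.57,"tz": 0,"rx": 0,"ry": 0,"rz": 0,"gripper": -0.1},{"tx": 3.75,"ty": 0.57,"tz": 1.5,"rx": 0,"ry": 0,"rz": 0,"gripper": -0.1},{"tx": 0,"ty": 0,"tz": 3,"rx": 0,"ry": 0,"rz": 0,"gripper": -0.1},{"tx": 0,"ty": 0,"tz": 1,"rx": 0,"ry": 0,"rz": 0,"gripper": -0.1}])

```text
clock: 49.95
eef_pos: [583.5, -15.4, 49.9]
tcp_rot: [-3.136, -0.0, 1.607]
contact_force: [-0.7, -0.3, 0.3]
opening: 0.449
```

move_arm(increments=[{"tx": 0,"ty": 0,"tz": 0,"rx": 0,"ry": 0,"rz": 0,"gripper": -0.1},{"tx": 0,"ty": 0,"tz": 0,"rx": 0,"ry": 0,"rz": 0,"gripper": -0.1},{"tx": 0,"ty": 0,"tz": 0,"rx": 0,"ry": 0,"rz": 0,"gripper": -0.1}])

```text
clock: 50.25
eef_pos: [586.5, -17.4, 54.1]
tcp_rot: [3.14, 0.0, 1.604]
contact_force: [0.7, -0.4, 0.2]
opening: 0.451
```

```bash
python3 tl.py brush_blue spatula_yellow
```

```text
at [586.5 -17.4  54.1] yaw 91.91 open 0.451 t 50.2
brush_blue
  handle [745.2  97.8] [31.2 13.7] -68.6 25.3 937 | in tool tx 10.99 ty 16.25 rz -19.49
  handle [583.8  22.4] [91.7 19.3] -87.6 18.5 5344 | in tool tx 3.99 ty -0.14 rz -0.49
  whole 0.98 [289.3, 72.9, 345.8, 333.9] [585.6 -15.8] [168.2  34. ] -88.7 17.6
  tip 0.73 [ 588.3 -100.3]
spatula_yellow
  handle [672.3 -14.5] [71.5 18.7] -86.7 18.6 3139 | in tool tx 0.01 ty 8.59 rz -1.39
  handle [796.2 -27.3] [27.9 10.1] -74.3 13.6 298 | in tool tx -1.68 ty 20.93 rz -13.79
  whole 0.84 [430.9, 25.1, 487.6, 284.0] [674.4  19.1] [159.4  33. ] -85.0 5.8
  whole 0.74 [578.3, 177.0, 638.4, 325.7] [797.7 -41.7] [113.4  24.1] 89.3 3.4
  tip 0.93 [667.8  99. ]
  tip 0.85 [790.4 -94.2]
```

move_arm(increments=[{"tx": 0.15,"ty": -0.2,"tz": 3.15,"rx": 0,"ry": 0,"rz": -0.5,"gripper": -0.1},{"tx": 0,"ty": 0,"tz": 2,"rx": 0,"ry": 0,"rz": 0,"gripper": -0.1},{"tx": 0,"ty": 0,"tz": 0,"rx": 0,"ry": 0,"rz": 0,"gripper": -0.1},{"tx": 0,"ty": 0,"tz": 0,"rx": 0,"ry": 0,"rz": 0,"gripper": -1},{"tx": 0,"ty": 0,"tz": 0,"rx": 0,"ry": 0,"rz": 0,"gripper": -1},{"tx": 0,"ty": 0,"tz": 0,"rx": 0,"ry": 0,"rz": 0,"gripper": -1},{"tx": 0,"ty": 0,"tz": 0,"rx": 0,"ry": 0,"rz": 0,"gripper": -1},{"tx": 0,"ty": 0,"tz": -2.5,"rx": 0,"ry": 0,"rz": 0,"gripper": -1},{"tx": 0,"ty": 0,"tz": -4,"rx": 0,"ry": 0,"rz": 0,"gripper": -1},{"tx": 0,"ty": 0,"tz": -2.5,"rx": 0,"ry": 0,"rz": -8.36,"gripper": -1},{"tx": 0,"ty": 0,"tz": 0,"rx": 0,"ry": 0,"rz": -8.36,"gripper": -1}])

```text
clock: 51.6
eef_pos: [586.4, -15.3, 95.8]
tcp_rot: [3.136, 0.002, 1.911]
contact_force: [0.8, -0.6, -1.2]
opening: 0.219
```

move_arm(increments=[{"tx": 0,"ty": 0,"tz": 0,"rx": 0,"ry": 0,"rz": -8.36,"gripper": -1},{"tx": 0,"ty": 0,"tz": 0,"rx": 0,"ry": 0,"rz": -8.36,"gripper": -1},{"tx": 0,"ty": 0,"tz": 0,"rx": 0,"ry": 0,"rz": -8.36,"gripper": -1},{"tx": 0,"ty": 0,"tz": 0,"rx": 0,"ry": 0,"rz": -8.36,"gripper": -1},{"tx": 0,"ty": 0,"tz": 0,"rx": 0,"ry": 0,"rz": -8.36,"gripper": -1},{"tx": 0,"ty": 0,"tz": 0,"rx": 0,"ry": 0,"rz": -8.36,"gripper": -1},{"tx": 0,"ty": 0,"tz": 0,"rx": 0,"ry": 0,"rz": -8.36,"gripper": -1},{"tx": 0,"ty": 0,"tz": 0,"rx": 0,"ry": 0,"rz": -8.36,"gripper": -1},{"tx": 0,"ty": 0,"tz": 0,"rx": 0,"ry": 0,"rz": 0,"gripper": -1}])

```text
clock: 52.5
eef_pos: [583.7, -15.2, 91.9]
tcp_rot: [3.142, 0.0, 3.075]
contact_force: [-0.1, 0.4, -0.7]
opening: 0.215
```

move_arm(increments=[{"tx": 0.25,"ty": -3.8,"tz": 0,"rx": 0,"ry": 0,"rz": 0,"gripper": -1},{"tx": 0.25,"ty": -3.8,"tz": 0,"rx": 0,"ry": 0,"rz": 0,"gripper": -1},{"tx": 0.25,"ty": -3.8,"tz": 0,"rx": 0,"ry": 0,"rz": 0,"gripper": -1},{"tx": 0.25,"ty": -3.8,"tz": 0,"rx": 0,"ry": 0,"rz": 0,"gripper": -1},{"tx": 0.25,"ty": -3.8,"tz": 0,"rx": 0,"ry": 0,"rz": 0,"gripper": -1},{"tx": 0.25,"ty": -3.8,"tz": 0,"rx": 0,"ry": 0,"rz": 0,"gripper": -1},{"tx": 0.25,"ty": -3.8,"tz": 0,"rx": 0,"ry": 0,"rz": 0,"gripper": -1},{"tx": 0,"ty": 0,"tz": 0,"rx": 0,"ry": 0,"rz": 0,"gripper": -1},{"tx": 0,"ty": 0,"tz": 0,"rx": 0,"ry": 0,"rz": 0,"gripper": -1},{"tx": 0,"ty": 0,"tz": 0,"rx": 0,"ry": 0,"rz": 0,"gripper": -1}])

```text
clock: 53.5
eef_pos: [548.0, -278.5, 91.6]
tcp_rot: [3.141, -0.0, 3.071]
contact_force: [-0.9, -0.1, -0.6]
opening: 0.215
```

```bash
python3 plan.py 548.5 -280.3 8 176
```

```text
at [ 548.  -278.5   91.6] yaw 175.97 tilt [-0.03  0.03] q6 -113 t 53.5 open 0.215 F [-0.9 -0.1 -0.6]
TURN 1 x rz -0.03 | XY 1 x tx -0.07 ty -0.17 (tot -0.07 -0.17) | Z 2 x tz 4.18 (tot 8.36)
```

move_arm(increments=[{"tx": -0.05,"ty": -0.13,"tz": 3,"rx": 0,"ry": 0,"rz": 0,"gripper": -1},{"tx": 0,"ty": 0,"tz": 3,"rx": 0,"ry": 0,"rz": 0,"gripper": -1},{"tx": 0,"ty": 0,"tz": 1.5,"rx": 0,"ry": 0,"rz": 0,"gripper": -1},{"tx": 0,"ty": 0,"tz": 0.8,"rx": 0,"ry": 0,"rz": 0,"gripper": -1},{"tx": 0,"ty": 0,"tz": 0,"rx": 0,"ry": 0,"rz": 0,"gripper": -1},{"tx": 0,"ty": 0,"tz": 0,"rx": 0,"ry": 0,"rz": 0,"gripper": -1}])

```text
clock: 54.1
eef_pos: [549.3, -280.5, 9.4]
tcp_rot: [-3.141, 0.001, 3.073]
contact_force: [0.2, -0.3, -0.9]
opening: 0.214
```

move_arm(increments=[{"tx": 0,"ty": 0,"tz": 0,"rx": 0,"ry": 0,"rz": 0,"gripper": -0.1},{"tx": 0,"ty": 0,"tz": 0,"rx": 0,"ry": 0,"rz": 0,"gripper": -0.1},{"tx": 0,"ty": 0,"tz": 0,"rx": 0,"ry": 0,"rz": 0,"gripper": -0.1},{"tx": 0,"ty": 0,"tz": -4,"rx": 0,"ry": 0,"rz": 0,"gripper": -0.1},{"tx": 0,"ty": 0,"tz": -4,"rx": 0,"ry": 0,"rz": 0,"gripper": -0.1},{"tx": 0,"ty": 0,"tz": -2,"rx": 0,"ry": 0,"rz": 0,"gripper": -0.1},{"tx": 0,"ty": 0,"tz": 0,"rx": 0,"ry": 0,"rz": 0,"gripper": -0.1},{"tx": 0,"ty": 0,"tz": 0,"rx": 0,"ry": 0,"rz": 0,"gripper": -0.1}])

```text
clock: 54.9
eef_pos: [548.5, -280.8, 108.8]
tcp_rot: [-3.141, 0.001, 3.073]
contact_force: [-0.1, 0.2, -1.6]
opening: 0.448
```

```bash
python3 tl.py brush_blue; python3 plan.py 669.5 14 50 93.4
```

```text
at [ 548.5 -280.8  108.8] yaw 176.07 open 0.448 t 54.9
brush_blue
  handle [ 512.6 -277.4] [92.1 20.1] -3.9 23.4 3470 | in tool tx 3.61 ty 0.09 rz -0.03
  whole 0.73 [149.0, 86.9, 207.9, 283.1] [ 541.6 -392.3] [161.9  28.3] -3.8 22.0
  whole 0.68 [297.9, 82.4, 346.6, 296.8] [ 551.5 -279.5] [168.5  34.6] -2.6 22.5
  tip 0.85 [ 639.2 -287.9]
at [ 547.6 -280.3  107.2] yaw 176.07 tilt [-0.12  0.06] q6 -113 t 55.0 open 0.448 F [-0.   0.1 -0. ]
TURN 10 x rz 8.27 | XY 8 x tx 3.58 ty 1.74 (tot 28.65 13.91) | Z 2 x tz 2.86 (tot 5.72)
```

move_arm(increments=[{"tx": 0,"ty": 0,"tz": 0,"rx": 0,"ry": 0,"rz": 8.27,"gripper": -0.1},{"tx": 0,"ty": 0,"tz": 0,"rx": 0,"ry": 0,"rz": 8.27,"gripper": -0.1},{"tx": 0,"ty": 0,"tz": 0,"rx": 0,"ry": 0,"rz": 8.27,"gripper": -0.1},{"tx": 0,"ty": 0,"tz": 0,"rx": 0,"ry": 0,"rz": 8.27,"gripper": -0.1},{"tx": 0,"ty": 0,"tz": 0,"rx": 0,"ry": 0,"rz": 8.27,"gripper": -0.1},{"tx": 0,"ty": 0,"tz": 0,"rx": 0,"ry": 0,"rz": 8.27,"gripper": -0.1},{"tx": 0,"ty": 0,"tz": 0,"rx": 0,"ry": 0,"rz": 8.27,"gripper": -0.1},{"tx": 0,"ty": 0,"tz": 0,"rx": 0,"ry": 0,"rz": 8.27,"gripper": -0.1},{"tx": 0,"ty": 0,"tz": 0,"rx": 0,"ry": 0,"rz": 8.27,"gripper": -0.1},{"tx": 0,"ty": 0,"tz": 0,"rx": 0,"ry": 0,"rz": 8.27,"gripper": -0.1}])

```text
clock: 56.05
eef_pos: [547.8, -280.4, 107.2]
tcp_rot: [-3.14, -0.001, 1.624]
contact_force: [-0.0, 0.3, -0.0]
opening: 0.45
```

move_arm(increments=[{"tx": 3.58,"ty": 1.74,"tz": 0,"rx": 0,"ry": 0,"rz": 0,"gripper": -0.1},{"tx": 3.58,"ty": 1.74,"tz": 0,"rx": 0,"ry": 0,"rz": 0,"gripper": -0.1},{"tx": 3.58,"ty": 1.74,"tz": 0,"rx": 0,"ry": 0,"rz": 0,"gripper": -0.1},{"tx": 3.58,"ty": 1.74,"tz": 0,"rx": 0,"ry": 0,"rz": 0,"gripper": -0.1},{"tx": 3.58,"ty": 1.74,"tz": 0,"rx": 0,"ry": 0,"rz": 0,"gripper": -0.1},{"tx": 3.58,"ty": 1.74,"tz": 0,"rx": 0,"ry": 0,"rz": 0,"gripper": -0.1},{"tx": 3.58,"ty": 1.74,"tz": 0,"rx": 0,"ry": 0,"rz": 0,"gripper": -0.1},{"tx": 3.58,"ty": 1.74,"tz": 2,"rx": 0,"ry": 0,"rz": 0,"gripper": -0.1},{"tx": 0,"ty": 0,"tz": 3.5,"rx": 0,"ry": 0,"rz": 0,"gripper": -0.1},{"tx": 0,"ty": 0,"tz": 0,"rx": 0,"ry": 0,"rz": 0,"gripper": -0.1},{"tx": 0,"ty": 0,"tz": 0,"rx": 0,"ry": 0,"rz": 0,"gripper": -0.1},{"tx": 0,"ty": 0,"tz": 0,"rx": 0,"ry": 0,"rz": 0,"gripper": -0.1}])

```text
clock: 57.25
eef_pos: [671.0, 12.5, 54.6]
tcp_rot: [3.141, 0.0, 1.629]
contact_force: [-0.6, 0.4, 0.7]
opening: 0.451
```

```bash
python3 tl.py spatula_yellow; cp pics/last.png pics/w11.png
```

```text
at [671.   12.5  54.6] yaw 93.32 open 0.451 t 57.2
spatula_yellow
  handle [804.6  -5. ] [70.2 13.7] 83.6 13.9 1688 | in tool tx -2.52 ty 13.24 rz 9.72
  handle [673.  -23.6] [89.4 16. ] -86.3 18.8 3050 | in tool tx -3.62 ty -0.01 rz -0.38
  whole 0.91 [470.8, 202.5, 550.1, 346.1] [807.5 -26.6] [113.4  28. ] 83.9 13.3
  tip 0.61 [667.  99.]
```

View pics/w11.png

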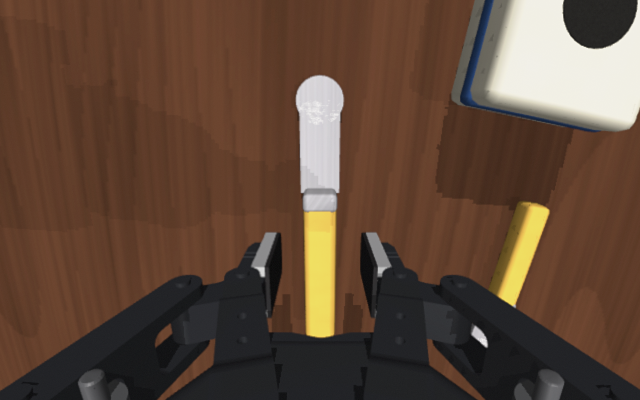

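The middle spatula lies between the jaws (320,250), blade up the picture. The small one at (520,270) is clear of them.

move_arm(increments=[{"tx": 0.15,"ty": 0,"tz": 3.2,"rx": 0,"ry": 0,"rz": -0.3,"gripper": -0.1},{"tx": 0,"ty": 0,"tz": 2,"rx": 0,"ry": 0,"rz": 0,"gripper": -0.1},{"tx": 0,"ty": 0,"tz": 0,"rx": 0,"ry": 0,"rz": 0,"gripper": -0.1},{"tx": 0,"ty": 0,"tz": 0,"rx": 0,"ry": 0,"rz": 0,"gripper": -1},{"tx": 0,"ty": 0,"tz": 0,"rx": 0,"ry": 0,"rz": 0,"gripper": -1},{"tx": 0,"ty": 0,"tz": 0,"rx": 0,"ry": 0,"rz": 0,"gripper": -1},{"tx": 0,"ty": 0,"tz": 0,"rx": 0,"ry": 0,"rz": 0,"gripper": -1},{"tx": 0,"ty": 0,"tz": -2.5,"rx": 0,"ry": 0,"rz": 0,"gripper": -1},{"tx": 0,"ty": 0,"tz": -4,"rx": 0,"ry": 0,"rz": 0,"gripper": -1},{"tx": 0,"ty": 0,"tz": -2.5,"rx": 0,"ry": 0,"rz": 8.13,"gripper": -1},{"tx": 0,"ty": 0,"tz": 0,"rx": 0,"ry": 0,"rz": 8.13,"gripper": -1}])

```text
clock: 58.5
eef_pos: [673.4, 15.0, 96.6]
tcp_rot: [3.135, -0.002, 1.346]
contact_force: [0.1, -0.4, -0.2]
opening: 0.215
```

move_arm(increments=[{"tx": 0,"ty": 0,"tz": 0,"rx": 0,"ry": 0,"rz": 8.13,"gripper": -1},{"tx": 0,"ty": 0,"tz": 0,"rx": 0,"ry": 0,"rz": 8.13,"gripper": -1},{"tx": 0,"ty": 0,"tz": 0,"rx": 0,"ry": 0,"rz": 8.13,"gripper": -1},{"tx": 0,"ty": 0,"tz": 0,"rx": 0,"ry": 0,"rz": 8.13,"gripper": -1},{"tx": 0,"ty": 0,"tz": 0,"rx": 0,"ry": 0,"rz": 8.13,"gripper": -1},{"tx": 0,"ty": 0,"tz": 0,"rx": 0,"ry": 0,"rz": 8.13,"gripper": -1},{"tx": 0,"ty": 0,"tz": 0,"rx": 0,"ry": 0,"rz": 8.13,"gripper": -1},{"tx": 0,"ty": 0,"tz": 0,"rx": 0,"ry": 0,"rz": 8.13,"gripper": -1},{"tx": 0,"ty": 0,"tz": 0,"rx": 0,"ry": 0,"rz": 8.13,"gripper": -1},{"tx": 0,"ty": 0,"tz": 0,"rx": 0,"ry": 0,"rz": 8.13,"gripper": -1},{"tx": 0,"ty": 0,"tz": 0,"rx": 0,"ry": 0,"rz": 0,"gripper": -1}])

```text
clock: 59.6
eef_pos: [670.6, 14.9, 92.0]
tcp_rot: [-3.142, -0.0, -0.07]
contact_force: [0.1, 0.0, -1.0]
opening: 0.216
```

move_arm(increments=[{"tx": -1.46,"ty": 3.52,"tz": 0,"rx": 0,"ry": 0,"rz": 0,"gripper": -1},{"tx": -1.46,"ty": 3.52,"tz": 0,"rx": 0,"ry": 0,"rz": 0,"gripper": -1},{"tx": -1.46,"ty": 3.52,"tz": 0,"rx": 0,"ry": 0,"rz": 0,"gripper": -1},{"tx": -1.46,"ty": 3.52,"tz": 0,"rx": 0,"ry": 0,"rz": 0,"gripper": -1},{"tx": -1.46,"ty": 3.52,"tz": 0,"rx": 0,"ry": 0,"rz": 0,"gripper": -1},{"tx": -1.46,"ty": 3.52,"tz": 0,"rx": 0,"ry": 0,"rz": 0,"gripper": -1},{"tx": -1.46,"ty": 3.52,"tz": 0,"rx": 0,"ry": 0,"rz": 0,"gripper": -1},{"tx": 0,"ty": 0,"tz": 0,"rx": 0,"ry": 0,"rz": 0,"gripper": -1},{"tx": 0,"ty": 0,"tz": 0,"rx": 0,"ry": 0,"rz": 0,"gripper": -1},{"tx": 0,"ty": 0,"tz": 0,"rx": 0,"ry": 0,"rz": 0,"gripper": -1}])

```text
clock: 60.6
eef_pos: [552.3, -223.5, 91.9]
tcp_rot: [-3.141, -0.0, -0.066]
contact_force: [-0.1, 0.2, -1.5]
opening: 0.215
```

```bash
python3 plan.py 552 -224.8 8 -4
```

```text
at [ 552.3 -223.5   91.9] yaw -3.76 tilt [0.02 0.01] q6 72 t 60.6 open 0.215 F [-0.1  0.2 -1.5]
TURN 1 x rz 0.24 | XY 1 x tx -0.02 ty 0.14 (tot -0.02 0.14) | Z 2 x tz 4.19 (tot 8.39)
```

move_arm(increments=[{"tx": 0,"ty": 0.12,"tz": 3,"rx": 0,"ry": 0,"rz": 0.2,"gripper": -1},{"tx": 0,"ty": 0,"tz": 3,"rx": 0,"ry": 0,"rz": 0,"gripper": -1},{"tx": 0,"ty": 0,"tz": 1.5,"rx": 0,"ry": 0,"rz": 0,"gripper": -1},{"tx": 0,"ty": 0,"tz": 0.8,"rx": 0,"ry": 0,"rz": 0,"gripper": -1},{"tx": 0,"ty": 0,"tz": 0,"rx": 0,"ry": 0,"rz": 0,"gripper": -1},{"tx": 0,"ty": 0,"tz": 0,"rx": 0,"ry": 0,"rz": 0,"gripper": -1}])

```text
clock: 61.2
eef_pos: [552.7, -225.0, 9.4]
tcp_rot: [3.141, -0.001, -0.07]
contact_force: [0.6, -0.2, -0.7]
opening: 0.212
```

move_arm(increments=[{"tx": 0,"ty": 0,"tz": 0,"rx": 0,"ry": 0,"rz": 0,"gripper": -0.1},{"tx": 0,"ty": 0,"tz": 0,"rx": 0,"ry": 0,"rz": 0,"gripper": -0.1},{"tx": 0,"ty": 0,"tz": 0,"rx": 0,"ry": 0,"rz": 0,"gripper": -0.1},{"tx": 0,"ty": 0,"tz": -4,"rx": 0,"ry": 0,"rz": 0,"gripper": -0.1},{"tx": 0,"ty": 0,"tz": -4,"rx": 0,"ry": 0,"rz": 0,"gripper": -0.1},{"tx": -3,"ty": 1,"tz": -4,"rx": 0,"ry": 0,"rz": 0,"gripper": -0.1},{"tx": -3,"ty": 1,"tz": -4,"rx": 0,"ry": 0,"rz": 0,"gripper": -0.1},{"tx": -3,"ty": 1,"tz": -4,"rx": 0,"ry": 0,"rz": 0,"gripper": -0.1},{"tx": -3,"ty": 1,"tz": -2,"rx": 0,"ry": 0,"rz": 0,"gripper": -0.1},{"tx": 0,"ty": 0,"tz": 0,"rx": 0,"ry": 0,"rz": 0,"gripper": -0.1},{"tx": 0,"ty": 0,"tz": 0,"rx": 0,"ry": 0,"rz": 0,"gripper": -0.1}])

```text
clock: 62.3
eef_pos: [431.1, -256.5, 227.1]
tcp_rot: [3.141, -0.002, -0.073]
contact_force: [0.6, -0.1, -1.0]
opening: 0.452
```

```bash
python3 tl.py scraper_red brush_blue spatula_yellow rasp_green; cp pics/last.png pics/w12.png
python3 - <<'E'
from est import *
for n in('scene','side'):
    im,d=r.grab_frame(n); save(n+'_end.png',im)
    for q,a,b in[('weight',60,120),('slab1',10,80),('board',0,13)]:
        for o in objs(q,n,d,a,b)[:2]: print(*o[:8])
E
```

```text
at [ 431.1 -256.5  227.1] yaw -4.16 open 0.452 t 62.3
scraper_red
  handle [ 509.1 -332.7] [92.2 20.7] -3.7 23.4 1789 | in tool tx 8.33 ty 7.03 rz -0.46
  whole 0.85 [368.8, 0.9, 406.2, 137.3] [ 533.8 -336.3] [139.2  35.7] -2.4 22.4
  whole 0.62 [0.0, 353.5, 12.5, 378.9] [156.7 256.9] [40.1 16. ] -21.5 2.8
  tip 0.47 [156.5 250. ]
brush_blue
  handle [ 512.7 -277.4] [91.6 19.9] -4.0 23.4 1736 | in tool tx 8.29 ty 1.49 rz -0.16
  whole 0.84 [318.8, 0.9, 356.2, 139.4] [ 535.3 -280.1] [137.2  34.7] -4.1 22.8
  tip 0.22 [ 546.3 -335.6]
spatula_yellow
  handle [ 513.1 -220.6] [91. 19.] -4.4 23.4 1538 | in tool tx 7.92 ty -4.18 rz 0.24
  handle [ 241.6 -243.4] [56.2 27.3] -10.0 27.1 759 | in tool tx -18.99 ty 0.07 rz 5.84
  whole 0.98 [268.4, 0.0, 295.8, 141.2] [ 539.3 -224.4] [143.3  24.2] -3.9 22.6
  whole 0.73 [308.3, 207.6, 348.7, 334.7] [ 288.3 -255.2] [182.6  39.7] -8.5 6.6
  tip 0.57 [ 375.2 -265.1]
rasp_green
  handle [ 506.5 -389.7] [92.5 21.3] -3.3 23.4 1872 | in tool tx 8.49 ty 12.74 rz -0.86
  whole 0.9 [425.1, 2.4, 458.7, 137.8] [ 529.3 -394. ] [141.4  30.7] -1.8 22.5
  tip 0.62 [ 545.2 -393.8]
weight scene 0.76 [407.9, 122.6, 428.9, 148.8] [609.3 351.4] [102.3  46.2] -80.3 87.7
weight scene 0.57 [331.4, 271.2, 358.8, 297.6] [ 786.7 -238.5] [77.6 57.9] -80.6 61.4
board scene 0.5 [398.6, 142.2, 427.2, 166.5] [633.5 339.9] [129.8  56.3] 69.9 6.0
weight side 0.92 [227.5, 320.5, 258.6, 367.9] [603.3 353.1] [101.4  50.8] -78.0 88.1
slab1 side 0.71 [229.7, 346.0, 257.2, 374.3] [596.6 383.4] [49.9 48.1] 11.0 68.8
slab1 side 0.57 [233.9, 367.9, 251.3, 374.8] [594.8 405.7] [36.7  4.5] 11.3 46.5
board side 0.77 [230.9, 334.1, 264.2, 385.4] [577.5 364.5] [129.1  57. ] 71.9 7.7
```

View pics/w12.png

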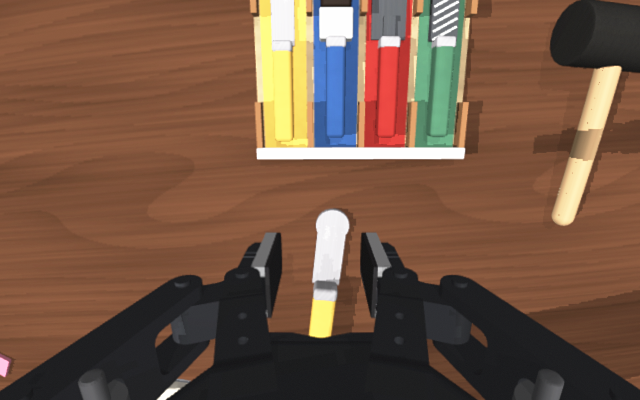

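View pics/side_end.png

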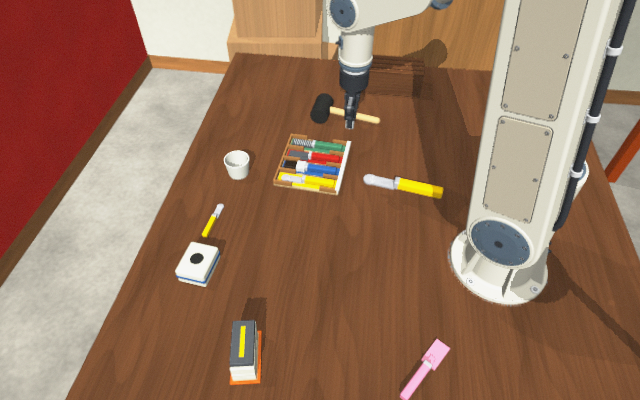

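The pictures show all four tools flat in their colours, handles at the white end, and the weighted pile standing on the board (244,350). Everything else is where it was. Handing in.

```bash
python3 -c "
from rig import r
print(r.sign_off())"
```

```text
the job is handed in; nothing more can be done
None
```

The job is done and handed in at about 62 s on the robot's clock.

**Pile:** All four slabs are stacked on the pale rectangle of the board. The top faces measured within about 2 mm and 1° of each other. The steel weight is on top within about 1 mm and 0.2° of the top slab, and its top reads about 88 mm, as expected for four slabs and the weight. The bottom slab sits roughly 1–1.5 mm off the board's centre line across its width, so the pile may overhang the pale rectangle by about half a millimetre on one side. I left that as it was.

**Tools:** The scraper, brush, middle-sized spatula and rasp lie flat in the bays of their colours, with handles at the white end. They line up with the bays to within about 1°.

**Left alone:** The mould, mallet, cup, pink scraper and the large and small spatulas were not touched.

**Checks that disagreed:** The scene and side cameras differ by about 6 mm on absolute positions, which I put down to calibration, so I aligned by the wrist camera. In the last check both cameras gave poor fits for the board and slabs because the pile hides most of them. The fits in the last wrist picture were cut at its edge, so the tool heads' far ends were not fully measured there. I saw no knocked tool and no slackening of the grip.

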